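Square up a glazed tile on the clamping board and lock it with T-slot clamp bolts

ROBOT

A 6-joint arm with a two-finger parallel gripper is mounted at the origin on the work surface; the furniture and walls round the work are solid. World frame = base frame: x ahead of the robot, y to its left, z up, the work surface at z = 0. Lengths are in mm, angles in rad, forces in N, time in s.
With the tool pointing down it reaches from about 300 to 775 mm from the base axis. Payload 14.6 kg.
Tool frame: the origin (TCP) lies at the very end of the fingers, on their centre line; the grasp point (between the pads) lies 19 mm behind it; z points along the fingers, y is the line along which they close (so a half turn about z gives the same grasp; the last joint's range is limited). The gripper opens to 94 mm and grips with 3 to 60 N. Pads are 16 mm wide; open, the fingers measure 119 mm over their backs; the gripper's body (75 mm by 177 mm) begins 78 mm behind the grasp point.
Start: joints at [1.108, 0.3, 1.521, -0, 1.321, -0.067], TCP at [212.047, 507.469, 205.446] pointing down, gripper open.
Joint ranges: [-3.03, 3.03], [-0.79, 2.21], [0.23, 2.52], [-1.04, 4.18], [0, 3.07], [-2.55, 2.55]. Speed limits (rad/s): [2.22, 2.22, 2.57, 3.14, 3.14, 3.14].

INTERFACE

Orientations are given as [roll, pitch, yaw] about the fixed x, y, z axes, in that order (R = Rz(yaw) Ry(pitch) Rx(roll)).
In Python, from cell import manip, eyes, ticket gives the robot as it stands. The module is installed in compiled form; this text tells all that it offers.
- The arm moves only by the tool arm_command, never from a script. Its argument "plan" is a list of rows, each a list of 5 numbers: the opening, from -1 (shut) to 1 (fully open), then the shift along the tool's x, y, z in m, then the turn about the tool's z in rad. In form: [[jaw, dx, dy, dz, roll], ...]. A call has 1 to 20 rows; each row shifts and turns the commanded pose from where the row before left it, along the tool's axes as they then stand; what a row does not reach is not made up. A row lasts 1/8 s, in which the tool goes at most 62.5 mm and 10.7 degrees, less where a joint would pass 70% of its speed; a pose out of reach is approached as far as the arm can. A call is refused whole if a number of a shift passes 0.0625 or a number of a turn 0.188, either way. A call with a gripper value outside its range is refused whole. The fingers move at their own pace and stop on an object; "newtons" is the grip in N (left out, the last holds). Time passes only in rows, so rows that do not move let the fingers close. It gives the time, the measured TCP pose, the force, the opening and the grip force at its end, in the units of the state.
- manip.read_state(): the state, without advancing time (a new reading comes with each control period).
- eyes.camera(name): name is "scene" or "top"; returns a dict with "img" (384x512x3 uint8, blue, green, red), "z_map" (384x512 float32, mm along the optical axis (not along the pixel's ray), 0 where there is no reading), "fx", "fy", "cx", "cy" (pixels), "eye" and "orientation" of the camera in the world. Camera axes: x right, y down, z forward; pixel columns grow to the right and rows downward; lengths in mm; the calibration is good to about 2 mm. A picture is of the moment at which its call begins.
- ticket.sign_off(): hands the job in; it is judged then, once.
The state is a dict: "clock": time; "joints": joint angles; "qd": joint speeds; "effort": joint torques, N m; "eef_pos": TCP position; "eef_rot": TCP orientation; "wrist_force": force on the tool from outside, world axes, zero at the start; "moment": the same for the moment, N m; "finger_gap": finger opening in mm; "finger_force": force on a finger pad.
Only numpy, scipy, OpenCV 4.12 (cv2) and the standard library are available. Lean on these libraries where they do the work, as an engineer would, in place of code of your own. Each camera call takes 0.05 s, during which the arm holds its last target. There are 200 camera calls.

TASK

Clamp the tile on the metal clamping board: with the wooden stamp held in the gripper as a pusher, nudge the tile until it touches both blue fences of the corner, and stand the stamp back on the table, clear of the board; the gripper itself must not touch the tile. With the tile squared up, fit every red-gripped clamp bolt there is: drop its T-foot into the wide mouth of the slot, slide it along to a bay of its own (next to a red mark), and give it a quarter turn there, so that its foot locks under the slot's lips and its toe points straight over the tile. In the end the tile must still touch both fences, and the things standing round about must be left where they are.

Things in the scene. Friction and masses are not known exactly. Their poses are not given: they have to be found in the camera images.
- board: fixed dark steel clamping board, x -124 to +36, y -144 to +148 mm, top 24 mm above the table. Origin: under the slot's centre line, at table height. A T-slot runs along own y at x = 0: floor at z = 5, lips z = 18 to 24 mm with a 17 mm gap; under them the channel is 28 mm wide, so a foot cannot turn there. Bolts stand on the slot's floor, slide and turn freely; a bolt in the slot blocks it for others
- slot_mouth (a point): centre of the slot's wide mouth, at board top height (board frame 0, -106 mm): an opening 28 mm (x) by 50 mm (y) that takes a T-foot only with its length along the slot; the only way in or out
- bay1 (a point): centre of the bay nearest the mouth, at board top height (board frame 0, -38 mm); a red line on the +x rim of the board marks it. At each of the three bays the channel under the lips is 50 by 50 mm, so a foot can turn there; bays look like the rest of the slot from above
- bay2 (a point): centre of the middle bay, at board top height (board frame 0, +34 mm)
- bay3 (a point): centre of the bay farthest from the mouth, at board top height (board frame 0, +106 mm)
- corner (a point): inner corner of the two blue fences (18 mm high) at board top height, board frame (-110, +134) mm: the back fence's inner face is at x = -110 (y from -60 on), the end fence's at y = +134 mm (x -110 to -22). With the tile against both, its origin is at board frame (-65, +34, 24) mm and its +x edge 20 mm from the slot's centre line
- tile: white ceramic tile with a blue line round it, 90 mm (own x) by 200 mm (own y), 12 mm thick, 0.35 kg, lying on the board. Origin: centre of its underside; axes as the board's when square in the corner (within a few degrees at the start). It slides on the board at 1 to 3 N
- stamp: wooden texture stamp standing upright, 30 x 30 x 56 mm, 0.05 kg. Origin: centre of its underside, z up; the pusher
- clamp_1: steel clamp bolt with red grip, 82 mm tall, 0.16 kg, upright (up to three alike). Origin: on its axis, underside of the foot; +x along the toe. Foot 42 (x) by 22 mm, ends rounded, 9 high; neck 12 mm diameter to z = 34; toe bar 16 mm wide, x -8 to +48, z 34 to 42; grip bar on top 36 mm long (x), 16 thick (y), z 42 to 82 mm, to be pinched across its 16 mm. None if absent
- clamp_2: steel clamp bolt with red grip, 82 mm tall, 0.16 kg, upright (as the other clamps). Origin: on its axis, underside of the foot; +x along the toe. Foot 42 (x) by 22 mm, ends rounded, 9 high; neck 12 mm diameter to z = 34; toe bar 16 mm wide, x -8 to +48, z 34 to 42; grip bar on top 36 mm long (x), 16 thick (y), z 42 to 82 mm, to be pinched across its 16 mm. None if absent
- clamp_3: steel clamp bolt with red grip, 82 mm tall, 0.16 kg, upright (as the other clamps). Origin: on its axis, underside of the foot; +x along the toe. Foot 42 (x) by 22 mm, ends rounded, 9 high; neck 12 mm diameter to z = 34; toe bar 16 mm wide, x -8 to +48, z 34 to 42; grip bar on top 36 mm long (x), 16 thick (y), z 42 to 82 mm, to be pinched across its 16 mm. None if absent
- clamp_1_toe (a point): point under the end of the toe of that clamp bolt: 44 mm along its own x from its axis, 34 mm above its foot's underside; in a locked bolt it hangs 3 mm above the tile. None if absent
- clamp_2_toe (a point): point under the end of the toe of that clamp bolt: 44 mm along its own x from its axis, 34 mm above its foot's underside; in a locked bolt it hangs 3 mm above the tile. None if absent
- clamp_3_toe (a point): point under the end of the toe of that clamp bolt: 44 mm along its own x from its axis, 34 mm above its foot's underside; in a locked bolt it hangs 3 mm above the tile. None if absent
- jar_green: bystander: green lidded glaze jar, 49 mm wide, 56 tall, origin at the centre of its underside
- jar_amber: bystander: amber lidded glaze jar, 53 mm wide, 62 tall, origin at the centre of its underside
- cup_purple: bystander: purple plastic cup, 84 mm wide, 112 tall, origin at the centre of its underside
Things that resemble listed ones, but are neither listed nor needed, are in the scene too. Of the things that look like the stamp, take the one that is farthest to the robot's left at the start.

How it is judged:
By the outcome, as a careful person would: the job done as asked, in the order asked, and still so for the second after the job is handed in, with the robot touching nothing.
Of clamp_1, clamp_2, clamp_3 only 2 to 3 are there at a start; the rules pass over those that are not, and their reading is None.
At some moment in a run one of tile may be knocked a few centimetres aside while the robot is not near it.
It also fails if it takes over 210 s, if anything falls off the work surface, if the arm or the gripper's body presses on something with over 40 N, if the wrist force passes 120 N, or if a joint passes its speed limit or range.

## Working session

There is one attempt and no reset: what is moved stays moved. The work goes in short steps, Python scripts to look and compute and a tool call to move; the robot and the scene stay as the last step left them, time stands still between calls to the robot, and variables do not carry over. Pictures are saved under pics/ and viewed, at most 14 in all, crops included, and the job is handed in when it is done.

Besides the shell and the picture viewer there is one more tool, called after ">>>" by a JSON object that holds its "method" and its "body", one argument or row to a line. arm_command: Moves the arm, as the interface text tells. Its arguments: {"type":"object","properties":{"plan":{"type":"array"},"newtons":{"type":"number"}},"required":["plan"]}

```bash
mkdir -p pics; cat > h.py <<'E'
import numpy as np,cv2
from cell import manip,eyes,ticket
from scipy.spatial.transform import Rotation as R
def cam(n):
    c=eyes.camera(n); o=np.array(c["orientation"],float)
    c["R"]=o if o.shape==(3,3) else (R.from_euler("xyz",o).as_matrix() if o.size==3 else R.from_quat(o).as_matrix())
    c["eye"]=np.array(c["eye"],float); return c
def cloud(c):
    z=c["z_map"]; v,u=np.indices(z.shape)
    p=np.stack([(u-c["cx"])/c["fx"]*z,(v-c["cy"])/c["fy"]*z,z],-1)
    w=p@c["R"].T+c["eye"]; w[z==0]=np.nan; return w
def ray(c,u,v,h):
    d=c["R"]@np.array([(u-c["cx"])/c["fx"],(v-c["cy"])/c["fy"],1]); return c["eye"]+d*(h-c["eye"][2])/d[2]
def pix(c,p):
    q=c["R"].T@(np.array(p,float)-c["eye"]); return c["fx"]*q[0]/q[2]+c["cx"],c["fy"]*q[1]/q[2]+c["cy"]
E
python3 - <<'E'
from h import *
s=manip.read_state(); print(s)
for n in("scene","top"):
    c=cam(n); print(n,c["eye"],c["orientation"],c["fx"],c["cx"],c["cy"]); cv2.imwrite(f"pics/{n}0.png",cv2.resize(c["img"],(800,600)))
    np.save(n+"0.npy",c,allow_pickle=True)
E
```

```text
{'clock': 0.0, 'joints': array([ 1.10838395e+00,  3.00474364e-01,  1.52156585e+00, -1.54481140e-05,
        1.32068298e+00, -6.65884282e-02]), 'qd': array([-0.00172896,  0.0008663 , -0.00063389, -0.00034784,  0.00037727,
        0.00216167]), 'effort': array([-3.58776102e-03, -5.31799579e+01, -3.52743924e+01,  7.07046990e-02,
        2.43104144e-02, -7.24425627e-05]), 'eef_pos': array([211.95039733, 507.24683157, 204.89097738]), 'eef_rot': array([-3.14046362e+00, -6.02956848e-05,  2.74577250e+00]), 'wrist_force': array([ 0.88265   ,  0.0522304 , -0.18676795]), 'moment': array([-0.00769909, -0.01769758, -0.01106115]), 'finger_force': 0.0, 'finger_gap': 93.7442553501695}
scene [-388.99866686 -618.16486202  635.65310725] [-2.0714279   0.01884841 -0.95610257] 460.4989295180407 258.96461814908906 190.51578511811243
top [ 280.27382679   25.65938819 1518.63127832] [-2.99986818e+00 -2.38747954e-03 -1.59769950e+00] 421.837781089601 253.90694416205557 194.46048541668682
```

View pics/top0.png

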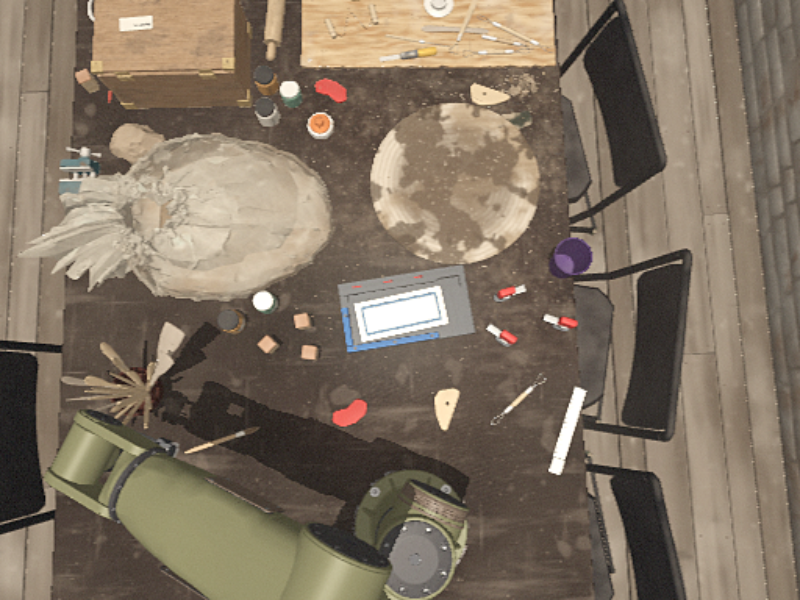

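View pics/scene0.png

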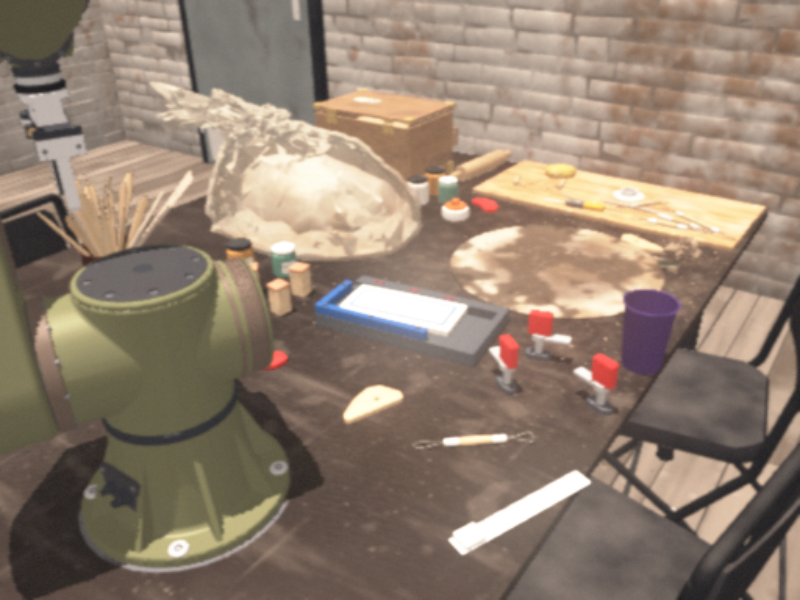

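```bash
cat > crop.py <<'E'
from h import *
c=np.load("top0.npy",allow_pickle=True).item(); w=cloud(c); im=c["img"]
hsv=cv2.cvtColor(im,cv2.COLOR_BGR2HSV)
k=512/800
for n,u,v in [("sA",303,320),("sB",268,344),("sC",310,352),("farblock",87,80),("green",264,300),("amber",231,319),("purple",571,257),("g2",290,92),("a2",265,78)]:
    u=int(u*k);v=int(v*k); p=w[v-1:v+2,u-1:u+2].reshape(-1,3); print(n,np.nanmedian(p,0).round(),)
print("fence/board corners")
for u,v in [(338,284),(465,265),(475,334),(349,351)]: print(ray(c,u*k,v*k,24).round())
red=((hsv[...,0]<8)|(hsv[...,0]>172))&(hsv[...,1]>150)&(hsv[...,2]>80)
n,l,st,ce=cv2.connectedComponentsWithStats(red.astype(np.uint8))
for i in range(1,n):
    if st[i,4]>=3: print(i,ce[i].round(1)/k,st[i,4],np.nanmedian(w[l==i],0).round())
a=cv2.resize(im[155:235,140:390],(800,256),interpolation=cv2.INTER_CUBIC)
b=cv2.resize(im[30:80,30:110],(400,250),interpolation=cv2.INTER_CUBIC)
cv2.imwrite("pics/c1.png",np.vstack([a,np.hstack([b,b*0])]))
E
python3 crop.py
```

```text
sA [461. 230.  57.]
sB [407. 307.  54.]
sC [387. 213.  56.]
farblock [1041.  734.   54.]
green [506. 318.  56.]
amber [464. 389.  63.]
purple [ 596. -391.   14.]
g2 [1002.  257.   54.]
a2 [1035.  314.   61.]
fence/board corners
[543. 150.  24.]
[ 580. -144.   24.]
[ 419. -160.   24.]
[388. 127.  24.]
1 [331.40625  90.     ] 178 [1025.  159.    7.]
2 [108.59375  96.09375] 10 [1023.  702.    3.]
7 [505.9375 291.5625] 40 [ 507. -226.   80.]
8 [567.5     321.71875] 49 [ 436. -358.   78.]
9 [508.125   336.40625] 36 [ 407. -226.   80.]
10 [347.03125 411.40625] 142 [254. 139.   8.]
12 [364.0625 410.9375] 3 [253.  97.   9.]
14 [356.25   420.3125] 3 [232. 115.   1.]
```

View pics/c1.png

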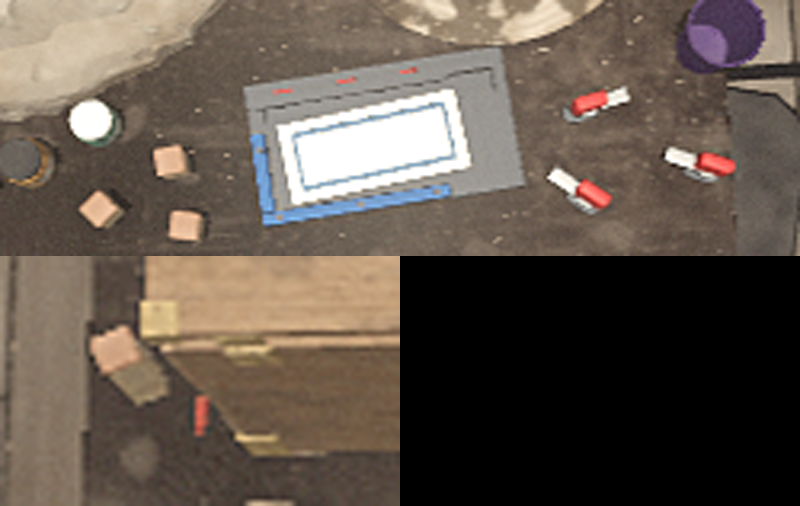

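```bash
cat > meas.py <<'E'
from h import *
def rect(p): 
    (c,s,a)=cv2.minAreaRect(p.astype(np.float32)); return np.array(c),s,a
def blobs(m,mn):
    n,l,st,ce=cv2.connectedComponentsWithStats(m.astype(np.uint8))
    return [(l==i) for i in range(1,n) if st[i,4]>=mn]
def edge(c,m,h):   # contour of mask cast onto plane h
    k=8; M=cv2.resize(m.astype(np.float32),None,fx=k,fy=k,interpolation=cv2.INTER_CUBIC)>.5
    cn=max(cv2.findContours(M.astype(np.uint8),0,1)[0],key=cv2.contourArea)[:,0]
    return np.array([ray(c,(u+.5)/k-.5,(v+.5)/k-.5,h)[:2] for u,v in cn[::4]])
def report(n,c):
    w=cloud(c); hsv=cv2.cvtColor(c["img"],cv2.COLOR_BGR2HSV); H,S,V=[hsv[...,i].astype(int) for i in range(3)]
    reg=(abs(w[...,0]-480)<150)&(abs(w[...,1])<210)
    def show(t,m,h,mn=60):
        for b in blobs(m,mn):
            r=rect(edge(c,b,h)); print(n,t,r[0].round(1),np.round(r[1],1),round(r[2],1),b.sum(), "z",np.nanmedian(w[b][:,2]).round(1))
    show("tile",reg&(V>150)&(w[...,2]>28),36,200)
    blue=(H>95)&(H<125)&(S>120)&(V>80)
    show("blue",reg&blue&(w[...,2]>15),42,20)
    if n=="top": show("board",reg&(w[...,2]>15),24,500)
    reg2=(abs(w[...,0]-420)<80)&(abs(w[...,1]-260)<100)
    if n=="top": show("stamp",reg2&(w[...,2]>45)&(H>3)&(H<20)&(w[...,2]<60)&(V>120),56,15)
    red=((H<8)|(H>172))&(S>130)&(V>70)&(w[...,2]>20)&(abs(w[...,0]-470)<150)&(abs(w[...,1]+280)<180)
    show("red",red,82,15)
    wt=(V>140)&(S<70)&(abs(w[...,2]-42)<9)&(abs(w[...,0]-470)<150)&(abs(w[...,1]+280)<130)
    if n=="top": show("toe",wt,42,8)
    rm=((H<8)|(H>172))&(S>90)&reg&(abs(w[...,2]-24)<8)&(w[...,0]>480)
    for b in blobs(rm,2): print(n,"mark",ray(c,*[x.mean() for x in np.nonzero(b)][::-1],24)[:2].round(1))
if __name__=="__main__":
    for n in("scene","top"):
        report(n,np.load(n+"0.npy",allow_pickle=True).item())
E
python3 meas.py
python3 - <<'E'
from h import *
c=np.load("top0.npy",allow_pickle=True).item(); w=cloud(c)
H=w[...,2]
print(np.round(H[205:232,155:190:2]).astype(int)[::2])
E
```

```text
scene tile [691.4 263.8] [232.   50.8] 37.5 277 z 69.0
scene tile [460.1  26. ] [130.2 249.6] 6.1 1766 z 38.2
scene blue [409.5 105.7] [121.5  66.8] 55.2 140 z 43.0
scene red [ 480.3 -239. ] [71.2 37.2] 23.4 214 z 68.0
scene red [ 387.  -237.4] [88.9 26.9] 34.8 188 z 72.7
scene red [ 412.  -366.5] [80.3 35.5] 18.0 273 z 70.1
scene mark [541.9 114.9]
scene mark [562.1 -26. ]
top tile [454.7  23. ] [118.9 240.2] 10.8 1726 z 36.6
top board [520.8 -35.7] [228.2 374.3] 7.8 3815 z 27.7
top stamp [458.4 233.1] [33.1 32.5] 9.3 68 z 55.1
top stamp [407.1 310.1] [32.3 31.5] 44.4 70 z 54.8
top stamp [387.4 216.5] [31.6 31.2] 88.5 70 z 55.6
top red [ 505.9 -223.8] [19.2 41.4] 17.7 54 z 80.0
top red [ 435.4 -355.6] [40.4 22.3] 69.7 59 z 79.4
top red [ 406.4 -223.8] [35.6 20.9] 54.3 46 z 80.4
top toe [ 517.  -258.5] [17.6 31.6] 18.0 28 z 40.8
top toe [ 448.  -329.1] [34.6 17.6] 70.5 41 z 41.4
top toe [ 426.9 -198.5] [33.9 17.8] 53.8 40 z 41.7
top toe [ 400.8 -220. ] [18.2  7.5] 47.2 8 z 42.6
top mark [556.6 -34.1]
top mark [547.3  36.2]
top mark [537.4 108.3]
[[25 -4  1 -7  1 -1 -3  1  0 -5  4  1 -3  2  2  1  2 58]
 [19  0 -5  1  4 -4 -5 -1  2  2  0 -6 -2 -1  4 -5 -7 55]
 [ 5  3  0 -5  4 -3 -1  4 -1  1 -2  1  3  0  4  1 -1 56]
 [-6 -1  4 -1 -2 -4  1  2 -3 -1  2 -3 -5 -9 -4  0  2  4]
 [ 3 -2  4  0 -1  0 -3 -7 -6 -2  1  0  0 -4  0 -1 -7 -5]
 [-3 -6 -2 -1  1 -2 -1 53 58  5  2  3 -3 -4  1 -5  1  0]
 [-1 -5  3 -1  1  5 55 58 56 53 -1  0 -4  4 -4  1 -3  1]
 [-4  2  1  3  0 59 54 59 56 53 59 -1  0 -2 -1  4 -1 -4]
 [-1 -6 -4 -2  2 -8 53 55 56 56 42 17 -5  2 -1 -3 -5  0]
 [-1  1  1  4 11 -2 55 61 56 38 16  5 -6 -3 -1  3 -2  0]
 [ 2 -1 -1  5 -4 -6  2 55 46  9  2 -5  0  0 -2  1  0  4]
 [ 2  4  3  2 -2 -4 -3  3 -7  0  0 -4 -1 -2 -1 -4 -4 -3]
 [-3 -2  3  0 -2  3 -7 -5 -2  1  1  1  2  1 -1 -5  0  4]
 [-3 -2 -5  3  1 -5 -2 -3 -7 -6 -3  4 -2  4 -2  6 -3 -3]]
```

```bash
cat > m2.py <<'E'
from meas import *
def tile_board(c,n,pr=True):
    w=cloud(c); hsv=cv2.cvtColor(c["img"],cv2.COLOR_BGR2HSV); H,S,V=[hsv[...,i].astype(int) for i in range(3)]
    reg=(abs(w[...,0]-480)<150)&(abs(w[...,1])<190)
    wh=reg&(V>205)&(S<40)&(abs(w[...,2]-36)<15)
    wh=max(blobs(wh,50),key=lambda b:b.sum())
    r=rect(edge(c,cv2.morphologyEx(wh.astype(np.uint8),cv2.MORPH_CLOSE,np.ones((5,5))),36))
    print(n,"tile",r[0].round(1),np.round(r[1],1),round(r[2],2))
    blue=(H>95)&(H<125)&(S>100)&(V>60)
    grey=reg&(((S<60)&(V>75))|blue)&(w[...,2]>10)&(w[...,2]<60)
    g=max(blobs(cv2.morphologyEx(grey.astype(np.uint8),cv2.MORPH_OPEN,np.ones((3,3))),200),key=lambda b:b.sum())
    r=rect(edge(c,g,24)); print(n,"board",r[0].round(1),np.round(r[1],1),round(r[2],2))
    return r
if __name__=="__main__":
    for n in("scene","top"): tile_board(np.load(n+"0.npy",allow_pickle=True).item(),n)
E
python3 m2.py
```

```text
scene tile [470.3   9.5] [114.5 211.5] 9.45
scene board [475.9   3.3] [188.8 322.4] 7.94
top tile [470.7   8.1] [ 92.6 204.8] 10.56
top board [483.3  -1.8] [164.1 294.6] 7.77
```

```bash
cat > go.py <<'E'
# go.py x y z yawdeg : tool-frame turn and shift from the present pose
import sys; from h import *
s=manip.read_state(); p=s["eef_pos"]; r=s["eef_rot"]
t=np.array(list(map(float,sys.argv[1:4]))); yaw=np.radians(float(sys.argv[4]))
turn=-((yaw-r[2]+np.pi)%(2*np.pi)-np.pi)
d=R.from_euler("xyz",[np.pi,0,yaw]).as_matrix().T@(t-p)
print("now",p.round(1),np.degrees(r).round(2),"F",s["wrist_force"].round(1),"gap",round(s["finger_gap"],1),"t",s["clock"])
print("turn",turn.round(4),"then shift",(d/1000).round(4))
E
python3 go.py 300 330 205 134.4
python3 go.py 407.1 309.5 90 134.4
```

```text
now [211.9 507.3 204.9] [-179.94   -0.    157.32] F [ 0.7 -0.  -0.8] gap 93.9 t 0.1
turn 0.4001 then shift [-1.883e-01 -6.110e-02 -1.000e-04]
now [211.9 507.3 204.9] [-179.94   -0.    157.32] F [ 0.7 -0.  -0.8] gap 93.9 t 0.1
turn 0.4001 then shift [-0.2778  0.0011  0.1149]
```

>>> {"method": "arm_command", "body": {
  "plan": [
    [1, 0, 0, 0, 0.133],
    [1, 0, 0, 0, 0.133],
    [1, 0, 0, 0, 0.134],
    [1, -0.047, -0.0153, 0, 0],
    [1, -0.047, -0.0153, 0, 0],
    [1, -0.047, -0.0153, 0, 0],
    [1, -0.047, -0.0153, 0, 0],
    [1, -0.03, 0.0207, 0, 0],
    [1, -0.03, 0.0207, 0, 0],
    [1, -0.03, 0.0207, 0, 0],
    [1, 0, 0, 0.04, 0],
    [1, 0, 0, 0.04, 0],
    [1, 0, 0, 0.035, 0],
    [1, 0, 0, 0, 0],
    [1, 0, 0, 0, 0]
  ],
  "newtons": 20
}}

```text
clock: 1.98
eef_pos: [407.7, 309.9, 91.8]
eef_rot: [3.14, 0.0, 2.346]
wrist_force: [0.3, 0.2, -0.1]
finger_gap: 94.3
finger_force: 0.0
```

```bash
python3 go.py 407.1 309.5 27 134.4; python3 - <<'E'
from h import *
c=cam("scene"); u,v=map(int,pix(c,[407,309,60])); print(u,v)
cv2.imwrite("pics/s1.png",cv2.resize(c["img"][max(0,v-60):v+60,max(0,u-80):u+80],(640,480)))
E
```

```text
now [407.7 309.9  91.8] [1.7992e+02 2.0000e-02 1.3440e+02] F [ 0.3  0.2 -0.1] gap 94.3 t 1.975
turn 0.0001 then shift [ 0.0002 -0.0007  0.0648]
158 169
```

View pics/s1.png

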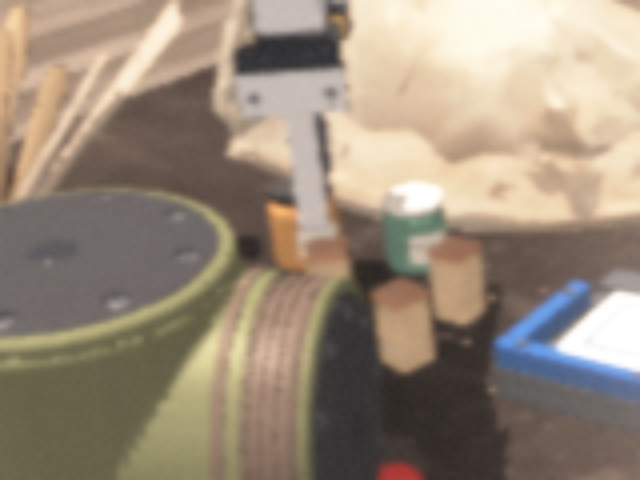

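>>> {"method": "arm_command", "body": {
  "plan": [
    [0.3, 0, 0, 0, 0],
    [0.3, 0, 0, 0, 0],
    [0.3, 0, 0, 0.03, 0],
    [0.3, 0, 0, 0.025, 0],
    [0.3, 0, 0, 0.01, 0],
    [0.3, 0, 0, 0, 0],
    [-1, 0, 0, 0, 0],
    [-1, 0, 0, 0, 0],
    [-1, 0, 0, 0, 0],
    [-1, 0, 0, 0, 0],
    [-1, 0, 0, 0, 0],
    [-1, 0, 0, -0.03, 0],
    [-1, 0, 0, -0.04, 0],
    [-1, 0, 0, -0.04, 0],
    [-1, 0, 0, 0, 0]
  ]
}}

```text
clock: 3.9
eef_pos: [408.2, 310.1, 138.0]
eef_rot: [3.137, 0.001, 2.346]
wrist_force: [-0.3, 0.7, -1.7]
finger_gap: 29.9
finger_force: 20.0
```

```bash
cat > bf.py <<'E'
# board frame <-> world; O,yaw updated by touch
import numpy as np
O=np.array([527.2,2.2]); YAW=np.radians(7.77)
ex=np.array([np.cos(YAW),np.sin(YAW)]); ey=np.array([-ex[1],ex[0]])
def W(x,y): return O+x*ex+y*ey
def B(p): d=np.array(p[:2])-O; return np.array([d@ex,d@ey])
E
cat > gob.py <<'E'
# gob.py bx by z yawdeg_rel : like go, in board frame (yaw relative to board)
import sys,subprocess; from bf import *
x,y,z,a=map(float,sys.argv[1:5]); w=W(x,y)
subprocess.run(["python3","go.py",str(w[0]),str(w[1]),str(z),str(a+np.degrees(YAW))])
E
python3 gob.py -60 -125 150 90;python3 gob.py -60 -125 54 90
```

```text
now [408.2 310.1 138. ] [1.7974e+02 5.0000e-02 1.3441e+02] F [-0.3  0.7 -1.7] gap 29.9 t 3.9
turn 0.6395 then shift [-0.4462  0.0163 -0.012 ]
now [408.2 310.1 138. ] [1.7974e+02 5.0000e-02 1.3441e+02] F [-0.3  0.7 -1.7] gap 29.9 t 3.9
turn 0.6395 then shift [-0.4462  0.0163  0.084 ]
```

>>> {"method": "arm_command", "body": {
  "plan": [
    [-1, 0, 0, 0, 0.16],
    [-1, 0, 0, 0, 0.16],
    [-1, 0, 0, 0, 0.16],
    [-1, 0, 0, 0, 0.16],
    [-1, -0.0446, 0.0016, 0, 0],
    [-1, -0.0446, 0.0016, 0, 0],
    [-1, -0.0446, 0.0016, 0, 0],
    [-1, -0.0446, 0.0016, 0, 0],
    [-1, -0.0446, 0.0016, 0, 0],
    [-1, -0.0446, 0.0016, 0, 0],
    [-1, -0.0446, 0.0016, 0, 0],
    [-1, -0.0446, 0.0016, 0, 0],
    [-1, -0.0446, 0.0016, 0, 0],
    [-1, -0.0446, 0.0016, 0, 0],
    [-1, 0, 0, 0.03, 0],
    [-1, 0, 0, 0.03, 0],
    [-1, 0, 0, 0.015, 0],
    [-1, 0, 0, 0.009, 0],
    [-1, 0, 0, 0, 0],
    [-1, 0, 0, 0, 0]
  ]
}}

```text
clock: 6.4
eef_pos: [483.5, -130.4, 52.2]
eef_rot: [3.14, 0.001, 1.706]
wrist_force: [0.3, 0.1, -1.3]
finger_gap: 29.7
finger_force: 20.0
```

```bash
python3 gob.py -63 -110 54 90; python3 - <<'E'
from h import *
import m2
for n in("scene","top"):
    c=cam(n)
    if n=="top": m2.tile_board(c,n)
    u,v=map(int,pix(c,[480,-50,40])); cv2.imwrite(f"pics/p_{n}.png",cv2.resize(c["img"][v-75:v+75,u-100:u+100],(800,600)))
E
```

```text
now [ 483.5 -130.4   52.2] [1.7994e+02 3.0000e-02 9.7750e+01] F [ 0.3  0.1 -1.3] gap 29.7 t 6.4
turn -0.0004 then shift [ 0.0154 -0.0018 -0.0018]
top tile [470.7   8. ] [ 92.2 204.1] 10.62
top board [480.8  17.3] [164.1 256.2] 7.75
```

View pics/p_scene.png

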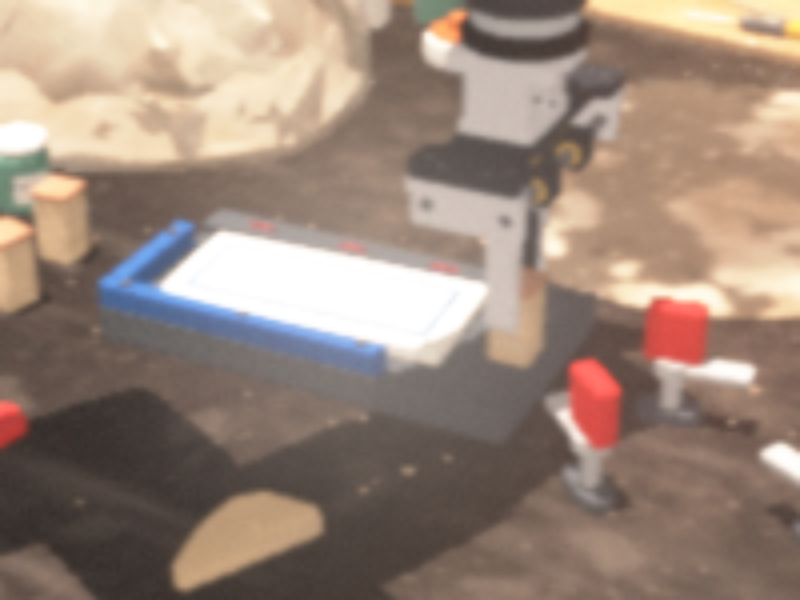

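>>> {"method": "arm_command", "body": {
  "plan": [
    [-1, 0.004, 0, -0.002, 0],
    [-1, 0.004, 0, 0, 0],
    [-1, 0.004, 0, 0, 0],
    [-1, 0.004, 0, 0, 0],
    [-1, 0.004, 0, 0, 0],
    [-1, 0.004, 0, 0, 0],
    [-1, 0.004, 0, 0, 0],
    [-1, 0.004, 0, 0, 0],
    [-1, 0.004, 0, 0, 0],
    [-1, 0.002, 0, 0, 0],
    [-1, 0, 0, 0, 0]
  ]
}}

```text
clock: 7.88
eef_pos: [478.0, -92.4, 53.5]
eef_rot: [3.142, -0.0, 1.706]
wrist_force: [0.4, 0.1, -0.6]
finger_gap: 29.9
finger_force: 20.0
```

```bash
cat > st.py <<'E'
from h import *; import bf
s=manip.read_state(); f=s["wrist_force"]; print("board xy",bf.B(s["eef_pos"]).round(1),"z",s["eef_pos"][2].round(1),"yawrel",(np.degrees(s["eef_rot"][2]-bf.YAW)).round(2),"Fboard",round(f[:2]@bf.ex,1),round(f[:2]@bf.ey,1),"fz",f[2].round(1),"t",s["clock"])
E
python3 st.py
```

```text
board xy [-61.6 -87.1] z 53.5 yawrel 89.97 Fboard 0.4 0.0 fz -0.6 t 7.875
```

>>> {"method": "arm_command", "body": {
  "plan": [
    [-1, 0.002, 0, 0, 0],
    [-1, 0.001, 0, 0, 0],
    [-1, 0.001, 0, 0, 0],
    [-1, 0, 0, 0, 0]
  ]
}}

```text
clock: 8.38
eef_pos: [477.4, -88.6, 53.5]
eef_rot: [-3.142, -0.0, 1.706]
wrist_force: [-1.0, -2.2, -0.3]
finger_gap: 29.9
finger_force: 20.0
```

```bash
python3 st.py; python3 - <<'E'
from h import *
import m2
m2.tile_board(cam("top"),"top")
E
```

```text
board xy [-61.6 -83.3] z 53.5 yawrel 89.96 Fboard -1.3 -2.0 fz -0.3 t 8.375
top tile [468.8  39.8] [ 92.5 174.5] 8.91
top board [476.9  45.6] [164.2 199.2] 7.75
```

>>> {"method": "arm_command", "body": {
  "plan": [
    [-1, 0.001, 0, 0, 0],
    [-1, 0.001, 0, 0, 0],
    [-1, 0, 0, 0, 0]
  ]
}}

```text
clock: 8.8
eef_pos: [477.2, -86.7, 53.5]
eef_rot: [3.142, 0.0, 1.706]
wrist_force: [-0.6, -2.8, -1.4]
finger_gap: 29.7
finger_force: 20.0
```

>>> {"method": "arm_command", "body": {
  "plan": [
    [-1, 0.001, 0, 0, 0],
    [-1, 0, 0, 0, 0]
  ]
}}

```text
clock: 9.05
eef_pos: [477.1, -86.1, 53.6]
eef_rot: [3.141, 0.001, 1.706]
wrist_force: [-0.9, -6.1, 0.9]
finger_gap: 29.9
finger_force: 20.0
```

>>> {"method": "arm_command", "body": {
  "plan": [
    [-1, 0.001, 0, 0, 0],
    [-1, 0, 0, 0, 0]
  ]
}}

```text
clock: 9.3
eef_pos: [477.1, -85.3, 53.7]
eef_rot: [3.141, 0.001, 1.706]
wrist_force: [-0.4, -6.8, 0.8]
finger_gap: 29.6
finger_force: 20.0
```

```bash
python3 st.py
```

```text
board xy [-61.5 -79.9] z 53.7 yawrel 89.98 Fboard -1.3 -6.7 fz 0.8 t 9.3
```

>>> {"method": "arm_command", "body": {
  "plan": [
    [-1, -0.015, 0, 0, 0],
    [-1, 0, 0, -0.03, 0],
    [-1, 0, 0, -0.03, 0],
    [-1, 0.0325, 0.0216, 0, 0],
    [-1, 0.0325, 0.0216, 0, 0],
    [-1, 0.0325, 0.0216, 0, 0],
    [-1, 0.0325, 0.0216, 0, 0],
    [-1, 0, 0, 0.03, 0],
    [-1, 0, 0, 0.02, 0],
    [-1, 0, 0, 0.01, 0],
    [-1, 0, 0, 0, 0],
    [-1, 0, -0.004, 0, 0],
    [-1, 0, -0.004, 0, 0],
    [-1, 0, -0.004, 0, 0],
    [-1, 0, -0.004, 0, 0],
    [-1, 0, -0.003, 0, 0],
    [-1, 0, -0.003, 0, 0],
    [-1, 0, 0, 0, 0]
  ]
}}

```text
clock: 11.55
eef_pos: [525.3, 37.9, 53.6]
eef_rot: [3.141, 0.0, 1.706]
wrist_force: [3.0, 0.1, 0.6]
finger_gap: 29.8
finger_force: 20.0
```

```bash
python3 st.py
```

```text
board xy [ 2.9 35.6] z 53.6 yawrel 89.96 Fboard 3.0 -0.3 fz 0.6 t 11.55
```

>>> {"method": "arm_command", "body": {
  "plan": [
    [-1, 0, -0.002, 0, 0],
    [-1, 0, -0.002, 0, 0],
    [-1, 0, -0.001, 0, 0],
    [-1, 0, 0, 0, 0]
  ]
}}

```text
clock: 12.05
eef_pos: [520.2, 37.3, 53.4]
eef_rot: [-3.141, -0.0, 1.706]
wrist_force: [4.2, -0.4, 0.9]
finger_gap: 30.0
finger_force: 20.0
```

>>> {"method": "arm_command", "body": {
  "plan": [
    [-1, 0, -0.001, 0, 0],
    [-1, 0, -0.001, 0, 0],
    [-1, 0, 0, 0, 0]
  ]
}}

```text
clock: 12.42
eef_pos: [519.4, 37.1, 53.8]
eef_rot: [3.138, 0.0, 1.706]
wrist_force: [11.1, 1.3, -3.8]
finger_gap: 30.0
finger_force: 20.0
```

>>> {"method": "arm_command", "body": {
  "plan": [
    [-1, 0, -0.001, 0, 0],
    [-1, 0, 0, 0, 0]
  ]
}}

```text
clock: 12.68
eef_pos: [519.2, 37.1, 54.1]
eef_rot: [3.136, 0.0, 1.706]
wrist_force: [14.0, 1.5, -3.5]
finger_gap: 29.6
finger_force: 20.0
```

```bash
python3 st.py; python3 - <<'E'
from h import *
import m2
m2.tile_board(cam("scene"),"scene")
E
```

```text
board xy [-3.2 35.6] z 54.1 yawrel 89.96 Fboard 14.1 -0.4 fz -3.5 t 12.675
scene tile [465.1  42.3] [ 93.8 182.7] 7.22
scene board [476.1   3.6] [188.2 321.7] 7.98
```

>>> {"method": "arm_command", "body": {
  "plan": [
    [-1, 0, 0.008, 0, 0],
    [-1, 0.03, 0, 0, 0],
    [-1, 0.03, 0, 0, 0],
    [-1, 0, -0.004, 0, 0],
    [-1, 0, -0.003, 0, 0],
    [-1, 0, -0.001, 0, 0],
    [-1, 0, 0, 0, 0],
    [-1, 0, 0, 0, 0]
  ]
}}

```text
clock: 13.72
eef_pos: [511.3, 96.1, 54.2]
eef_rot: [3.136, -0.001, 1.705]
wrist_force: [11.5, 5.7, -2.5]
finger_gap: 30.0
finger_force: 20.0
```

```bash
python3 st.py
```

```text
board xy [-3.1 95.2] z 54.2 yawrel 89.91 Fboard 12.1 4.1 fz -2.5 t 13.725
```

>>> {"method": "arm_command", "body": {
  "plan": [
    [-1, 0, 0.008, 0, 0],
    [-1, -0.03, 0, 0, 0],
    [-1, -0.04, 0, 0, 0],
    [-1, -0.04, 0, 0, 0],
    [-1, 0, -0.004, 0, 0],
    [-1, 0, -0.003, 0, 0],
    [-1, 0, -0.001, 0, 0],
    [-1, 0, 0, 0, 0],
    [-1, 0, 0, 0, 0]
  ]
}}

```text
clock: 14.85
eef_pos: [525.9, -12.3, 54.3]
eef_rot: [3.136, 0.001, 1.707]
wrist_force: [11.8, -2.1, -2.9]
finger_gap: 30.0
finger_force: 20.0
```

```bash
python3 st.py
```

```text
board xy [ -3.2 -14.2] z 54.3 yawrel 90.02 Fboard 11.4 -3.7 fz -2.9 t 14.85
```

>>> {"method": "arm_command", "body": {
  "plan": [
    [-1, 0, 0.015, 0, 0],
    [-1, 0, 0, -0.03, 0],
    [-1, 0, 0, -0.03, 0],
    [-1, -0.03, -0.025, 0, 0],
    [-1, -0.03, -0.025, 0, 0],
    [-1, -0.028, -0.027, 0, 0],
    [-1, 0, 0, 0.03, 0],
    [-1, 0, 0, 0.02, 0],
    [-1, 0, 0, 0.01, 0],
    [-1, 0, 0, 0, 0],
    [-1, 0.006, 0, 0, 0],
    [-1, 0.006, 0, 0, 0],
    [-1, 0.003, 0, 0, 0],
    [-1, 0.002, 0, 0, 0],
    [-1, 0, 0, 0, 0]
  ]
}}

```text
clock: 16.73
eef_pos: [472.2, -91.3, 53.5]
eef_rot: [3.141, 0.0, 1.706]
wrist_force: [-1.2, -1.0, 0.3]
finger_gap: 29.8
finger_force: 20.0
```

```bash
python3 st.py
```

```text
board xy [-67.2 -85.2] z 53.5 yawrel 89.97 Fboard -1.3 -0.8 fz 0.3 t 16.725
```

>>> {"method": "arm_command", "body": {
  "plan": [
    [-1, 0.002, 0, 0, 0],
    [-1, 0.001, 0, 0, 0],
    [-1, 0.001, 0, 0, 0],
    [-1, 0.001, 0, 0, 0],
    [-1, 0, 0, 0, 0]
  ]
}}

```text
clock: 17.35
eef_pos: [471.5, -86.4, 53.4]
eef_rot: [-3.142, -0.0, 1.706]
wrist_force: [-0.8, -0.0, -0.4]
finger_gap: 30.0
finger_force: 20.0
```

>>> {"method": "arm_command", "body": {
  "plan": [
    [-1, 0.001, 0, 0, 0],
    [-1, 0.001, 0, 0, 0],
    [-1, 0, 0, 0, 0]
  ]
}}

```text
clock: 17.73
eef_pos: [471.4, -85.0, 53.5]
eef_rot: [3.141, 0.001, 1.706]
wrist_force: [0.4, -4.9, -1.3]
finger_gap: 30.1
finger_force: 20.0
```

```bash
python3 st.py
```

```text
board xy [-67.1 -78.8] z 53.5 yawrel 89.97 Fboard -0.3 -4.9 fz -1.3 t 17.725
```

>>> {"method": "arm_command", "body": {
  "plan": [
    [-1, 0.001, 0, 0, 0],
    [-1, 0.001, 0, 0, 0],
    [-1, 0, 0, 0, 0]
  ]
}}

```text
clock: 18.1
eef_pos: [471.2, -83.3, 53.8]
eef_rot: [3.141, 0.002, 1.706]
wrist_force: [-1.1, -7.7, 1.3]
finger_gap: 29.8
finger_force: 20.0
```

>>> {"method": "arm_command", "body": {
  "plan": [
    [-1, 0.001, 0, 0, 0],
    [-1, 0.001, 0, 0, 0],
    [-1, 0, 0, 0, 0]
  ]
}}

```text
clock: 18.48
eef_pos: [471.0, -81.5, 53.9]
eef_rot: [3.141, 0.002, 1.706]
wrist_force: [-2.2, -8.1, 4.3]
finger_gap: 29.8
finger_force: 20.0
```

```bash
python3 st.py; python3 - <<'E'
from h import *
import m2
m2.tile_board(cam("scene"),"scene")
E
```

```text
board xy [-67.  -75.3] z 53.9 yawrel 89.97 Fboard -3.3 -7.8 fz 4.3 t 18.475
scene tile [465.1  39.7] [ 93.7 186.7] 7.27
scene board [475.5   3.6] [187.2 321.5] 7.57
```

```bash
sed -i 's/^O=.*/O=np.array([529.2,2.5])/' bf.py; python3 go.py 407 310 29 134.4
```

```text
now [471.  -81.5  53.9] [1.7996e+02 1.1000e-01 9.7750e+01] F [-1.9 -8.4  4.5] gap 29.7 t 18.525
turn -0.6397 then shift [0.3245 0.2282 0.0249]
```

>>> {"method": "arm_command", "body": {
  "plan": [
    [-1, -0.02, 0, 0, 0],
    [-1, 0, 0, -0.04, 0],
    [-1, 0, 0, -0.05, 0],
    [-1, 0, 0, 0, 0]
  ]
}}

```text
clock: 19.02
eef_pos: [474.9, -100.7, 146.7]
eef_rot: [3.136, 0.002, 1.706]
wrist_force: [-0.5, -0.2, -1.2]
finger_gap: 30.0
finger_force: 20.0
```

```bash
python3 go.py 407 310 27 97.8; python3 - <<'E'
from h import *
c=cam("scene"); u,v=map(int,pix(c,[470,-40,60])); 
cv2.imwrite("pics/s2.png",cv2.resize(c["img"][v-90:v+60,u-120:u+80],(800,600)))
E
```

```text
now [ 474.9 -100.7  146.7] [1.7967e+02 1.4000e-01 9.7730e+01] F [-0.5 -0.2 -1.2] gap 30.0 t 19.025
turn -0.0012 then shift [ 0.4161 -0.0115  0.1197]
```

View pics/s2.png

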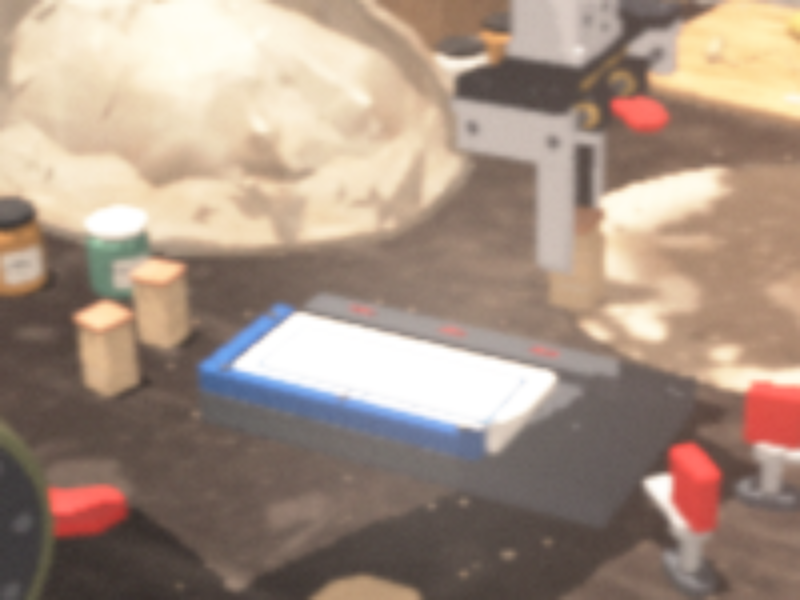

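>>> {"method": "arm_command", "body": {
  "plan": [
    [-1, 0.0416, -0.0012, 0, 0],
    [-1, 0.0416, -0.0012, 0, 0],
    [-1, 0.0416, -0.0012, 0, 0],
    [-1, 0.0416, -0.0012, 0, 0],
    [-1, 0.0416, -0.0012, 0, 0],
    [-1, 0.0416, -0.0012, 0, 0],
    [-1, 0.0416, -0.0012, 0, 0],
    [-1, 0.0416, -0.0012, 0, 0],
    [-1, 0.0416, -0.0012, 0, 0],
    [-1, 0.0416, -0.0012, 0, 0],
    [-1, 0, 0, 0.04, 0],
    [-1, 0, 0, 0.04, 0],
    [-1, 0, 0, 0.025, 0],
    [-1, 0, 0, 0.008, 0],
    [-1, 0, 0, 0.003, 0],
    [-1, 0, 0, 0.002, 0],
    [-1, 0, 0, 0, 0]
  ],
  "newtons": 6
}}

```text
clock: 21.2
eef_pos: [405.8, 310.5, 26.2]
eef_rot: [3.14, -0.001, 1.706]
wrist_force: [-0.2, -1.1, 0.0]
finger_gap: 29.9
finger_force: 6.0
```

```bash
python3 go.py 407 310 27 97.8
```

```text
now [405.8 310.5  26.2] [ 1.7994e+02 -3.0000e-02  9.7730e+01] F [-0.2 -1.1  0. ] gap 29.9 t 21.2
turn -0.0011 then shift [-0.0007  0.0011 -0.0008]
```

>>> {"method": "arm_command", "body": {
  "plan": [
    [-1, 0, 0, 0.001, 0],
    [-1, 0, 0, 0, 0],
    [-0.2, 0, 0, 0, 0],
    [-0.1, 0, 0, 0, 0],
    [0, 0, 0, 0, 0],
    [0, 0, 0, 0, 0],
    [0, 0, 0, -0.03, 0],
    [0, 0, 0, -0.06, 0],
    [0, 0, 0, -0.06, 0],
    [0, 0, 0, 0, 0]
  ]
}}

```text
clock: 22.45
eef_pos: [406.9, 311.3, 178.7]
eef_rot: [3.135, -0.003, 1.706]
wrist_force: [-0.1, -0.2, 0.3]
finger_gap: 46.7
finger_force: 0.0
```

```bash
cat > clamps.py <<'E'
from meas import *
import m2,bf
for n in("scene","top"):
    c=cam(n); w=cloud(c); hsv=cv2.cvtColor(c["img"],cv2.COLOR_BGR2HSV); H,S,V=[hsv[...,i].astype(int) for i in range(3)]
    np.save(n+"1.npy",c,allow_pickle=True)
    red=((H<8)|(H>172))&(S>100)&(V>60)&(w[...,2]>20)&(abs(w[...,0]-470)<150)&(w[...,1]<-100)&(w[...,1]>-420)
    for b in blobs(red,15):
        if n=="top":
            t=b&(w[...,2]>73); r=rect(edge(c,t,82)); print("grip",r[0].round(1),np.round(r[1],1),round(r[2],1))
            p=w[b]; p=p[p[:,2]>74]; print("   cloud",p.mean(0).round(1),len(p))
        else:
            p=w[b]; q=p[p[:,2]>46]; (m,s_,a)=rect(q[:,:2]); print("scene cloud mean",np.nanmean(q,0).round(1))
            e=edge(c,b,82); r=rect(e); 
    if n=="top":
        m2.tile_board(c,n)
        wt=(V>140)&(S<70)&(abs(w[...,2]-42)<9)&(abs(w[...,0]-470)<150)&(abs(w[...,1]+280)<130)
        for b in blobs(wt,10):
            r=rect(edge(c,b,42)); print("toe",r[0].round(1),np.round(r[1],1),round(r[2],1))
        k=[int(x) for x in pix(c,[407,310,56])]; print("stamp",w[k[1]-1:k[1]+2,k[0]-1:k[0]+2,2].round())
E
python3 clamps.py
```

```text
Traceback (most recent call last):
  File "clamps.py", line 2, in <module>
    import m2,bf
  File "bf.py", line 4, in <module>
    ex=np.array([np.cos(YAW),np.sin(YAW)]); ey=np.array([-ex[1],ex[0]])
                        ^^^
NameError: name 'YAW' is not defined
```

My sed clobbered the YAW on that line; fix.

```bash
sed -i 's/^O=.*/O=np.array([529.2,2.5]); YAW=np.radians(7.77)/' bf.py; python3 clamps.py; python3 - <<'E'
from h import *
c=np.load("scene1.npy",allow_pickle=True).item(); a=pix(c,[407,310,40]); b=pix(c,[450,-280,50])
f=lambda p,h,w:cv2.resize(c["img"][int(p[1])-h:int(p[1])+h,int(p[0])-w:int(p[0])+w],(400,300))
cv2.imwrite("pics/s3.png",np.hstack([f(a,45,60),f(b,60,80)]))
E
```

```text
scene cloud mean [ 503.4 -228.9   67.5]
scene cloud mean [ 401.5 -228.3   69.8]
scene cloud mean [ 431.5 -360.4   68.5]
grip [ 507.5 -226.1] [19. 38.] 14.5
   cloud [ 508.1 -226.    80.4] 47
grip [ 436.8 -356.8] [39.2 20.4] 64.7
   cloud [ 436.7 -357.4   80.8] 51
grip [ 407.7 -223.6] [37.1 19. ] 53.3
   cloud [ 407.5 -224.1   81. ] 50
top tile [459.   25.7] [ 91.9 204.2] 7.77
top board [483.4  -1.8] [163.9 294.7] 7.75
toe [ 515.9 -258.5] [17.7 31.9] 21.9
toe [ 448.1 -329.1] [34.6 17.7] 70.5
toe [ 426.9 -198.5] [34.  17.5] 54.3
stamp [[511. 505. 491.]
 [514. 510. 503.]
 [509. 509. 508.]]
```

View pics/s3.png

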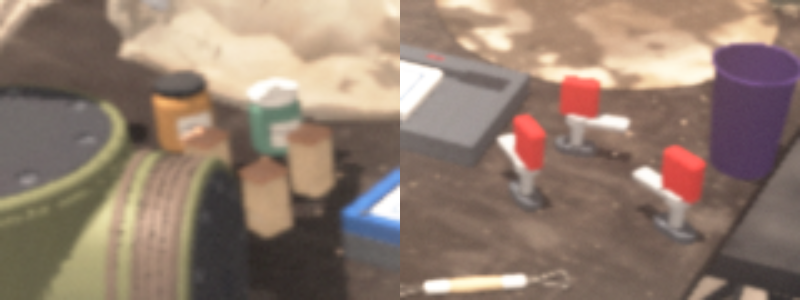

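```bash
sed -i 's/529.2,2.5/529.1,3.2/' bf.py; python3 go.py 508.5 -225 130 105.5
```

```text
now [405.4 310.2 174.2] [179.99  -0.    97.74] F [-0.   0.  -0.8] gap 47.2 t 22.55
turn -0.1355 then shift [-0.5433 -0.0437  0.0442]
```

>>> {"method": "arm_command", "body": {
  "plan": [
    [0, 0, 0, 0, -0.1355],
    [0, -0.0453, -0.0036, 0, 0],
    [0, -0.0453, -0.0036, 0, 0],
    [0, -0.0453, -0.0036, 0, 0],
    [0, -0.0453, -0.0036, 0, 0],
    [0, -0.0453, -0.0036, 0, 0],
    [0, -0.0453, -0.0036, 0, 0],
    [0, -0.0453, -0.0036, 0, 0],
    [0, -0.0453, -0.0036, 0, 0],
    [0, -0.0453, -0.0036, 0, 0],
    [0, -0.0453, -0.0036, 0, 0],
    [0, -0.0453, -0.0036, 0, 0],
    [0, -0.045, -0.004, 0, 0],
    [0, 0, 0, 0.025, 0],
    [0, 0, 0, 0.02, 0],
    [0, 0, 0, 0, 0],
    [0, 0, 0, 0, 0]
  ],
  "newtons": 40
}}

```text
clock: 24.68
eef_pos: [508.7, -224.8, 129.4]
eef_rot: [-3.141, -0.0, 1.841]
wrist_force: [1.1, 0.2, 0.0]
finger_gap: 46.6
finger_force: 0.0
```

```bash
python3 go.py 508.5 -225 48 105.5; python3 - <<'E'
from meas import *
import m2
c=cam("top"); w=cloud(c); hsv=cv2.cvtColor(c["img"],cv2.COLOR_BGR2HSV); H,S,V=[hsv[...,i].astype(int) for i in range(3)]
reg2=(abs(w[...,0]-420)<80)&(abs(w[...,1]-260)<100)
for b in blobs(reg2&(w[...,2]>45)&(H>3)&(H<20)&(w[...,2]<65)&(V>120),15):
    r=rect(edge(c,b,56)); print("stamp",r[0].round(1),np.round(r[1],1),round(r[2],1))
m2.tile_board(c,"top")
c=cam("scene"); b=pix(c,[508,-226,90])
cv2.imwrite("pics/s4.png",cv2.resize(c["img"][int(b[1])-50:int(b[1])+40,int(b[0])-60:int(b[0])+60],(640,480)))
E
```

```text
now [ 508.7 -224.8  129.4] [-1.7998e+02 -2.0000e-02  1.0551e+02] F [1.1 0.2 0. ] gap 46.6 t 24.675
turn 0.0001 then shift [-0.0001 -0.0002  0.0814]
stamp [458.4 233. ] [32.6 32.4] 8.5
stamp [404.7 303.1] [32.9 33.7] 8.3
stamp [387.2 216.7] [31.  30.8] 88.5
top tile [458.9  25.5] [ 91.7 204.7] 7.67
top board [483.4  -1.8] [163.9 294.7] 7.75
```

View pics/s4.png

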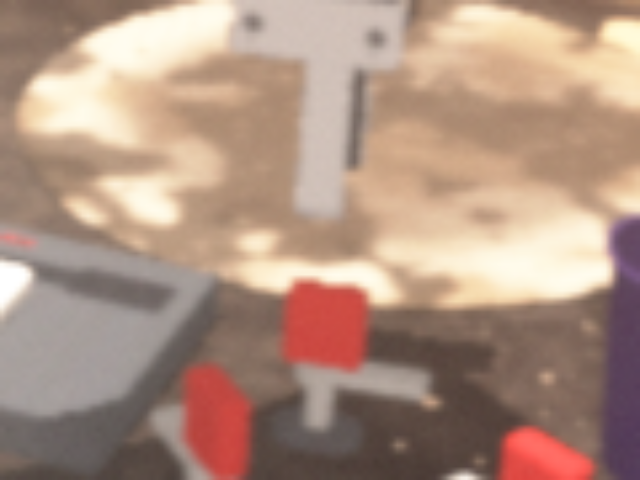

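```bash
cat > chk.py <<'E'
# compare red bar columns in scene view with a predicted pose: chk.py x y toeDeg z0
import sys; from meas import *
x,y,a,z0=map(float,sys.argv[1:5]); c=cam("scene"); w=cloud(c)
ca,sa=np.cos(np.radians(a)),np.sin(np.radians(a))
P=np.array([pix(c,[x+ca*i-sa*j,y+sa*i+ca*j,z0+k]) for i in(-18,18) for j in(-8,8) for k in(42,82)])
print("pred u",P[:,0].min().round(1),P[:,0].max().round(1),"v",P[:,1].min().round(1),P[:,1].max().round(1))
hsv=cv2.cvtColor(c["img"],cv2.COLOR_BGR2HSV); H,S,V=[hsv[...,i].astype(int) for i in range(3)]
red=((H<8)|(H>172))&(S>100)&(V>60); m=P.mean(0)
b=min(blobs(red,15),key=lambda b:np.hypot(*(np.array(np.nonzero(b)).mean(1)[::-1]-m)))
v,u=np.nonzero(b); print("seen u",u.min()-.5,u.max()+.5,"v",v.min()-.5,v.max()+.5)
s=manip.read_state(); p=s["eef_pos"]; T=R.from_euler("xyz",s["eef_rot"]).as_matrix(); g=s["finger_gap"]/2
F=[pix(c,p+T@[i,sg*(g+6),-12])  for sg in(-1,1) for i in(-8,0,8)]; print("finger pred",np.round(F,1).tolist())
r=int(F[4][1]); row=c["img"][r,int(m[0])-25:int(m[0])+25].mean(1).astype(int); print("row",r,"from u",int(m[0])-25,row.tolist())
print("mm/px",np.round(np.linalg.norm(c["eye"]-[x,y,60])/c["fx"],2))
E
python3 chk.py 508.5 -225 -74.5 0
```

```text
pred u 335.9 353.1 v 196.8 216.6
seen u 336.5 354.5 v 198.5 215.5
finger pred [[348.1, 183.2], [344.6, 182.7], [341.1, 182.2], [352.5, 172.3], [349.1, 171.9], [345.8, 171.4]]
row 171 from u 319 [176, 174, 170, 161, 157, 151, 147, 145, 145, 146, 152, 150, 149, 141, 143, 142, 143, 143, 142, 144, 142, 149, 173, 189, 195, 193, 194, 193, 194, 192, 180, 143, 110, 130, 153, 163, 167, 167, 168, 170, 169, 168, 170, 169, 167, 168, 169, 164, 158, 152]
mm/px 2.47
```

>>> {"method": "arm_command", "body": {
  "plan": [
    [0, -0.001, 0, 0.035, 0],
    [0, 0, 0, 0.035, 0],
    [0, 0, 0, 0.0115, 0],
    [0, 0, 0, 0, 0],
    [-1, 0, 0, 0, 0],
    [-1, 0, 0, 0, 0],
    [-1, 0, 0, 0, 0],
    [-1, 0, 0, 0, 0],
    [-1, 0, 0, 0, 0]
  ],
  "newtons": 40
}}

```text
clock: 25.95
eef_pos: [509.1, -226.0, 48.3]
eef_rot: [3.141, 0.0, 1.841]
wrist_force: [-0.7, 0.7, 3.6]
finger_gap: 15.7
finger_force: 40.0
```

```bash
python3 gob.py 0 -106 80 90; python3 gob.py 0 -106 130 90
```

```text
now [ 509.1 -226.    48.3] [1.7998e+02 2.0000e-02 1.0550e+02] F [-0.7  0.7  3.6] gap 15.7 t 25.95
turn 0.1349 then shift [ 0.1183  0.0508 -0.0317]
now [ 509.1 -226.    48.3] [1.7998e+02 2.0000e-02 1.0550e+02] F [-0.7  0.7  3.6] gap 15.7 t 25.95
turn 0.1349 then shift [ 0.1183  0.0508 -0.0817]
```

>>> {"method": "arm_command", "body": {
  "plan": [
    [-1, 0, 0, -0.03, 0],
    [-1, 0, 0, -0.03, 0],
    [-1, 0, 0, 0, 0.135],
    [-1, 0.03, 0.0127, 0, 0],
    [-1, 0.03, 0.0127, 0, 0],
    [-1, 0.03, 0.0127, 0, 0],
    [-1, 0.0283, 0.0127, 0, 0],
    [-1, 0, 0, 0, 0],
    [-1, 0, 0, 0, 0]
  ]
}}

```text
clock: 27.08
eef_pos: [543.0, -102.2, 107.7]
eef_rot: [-3.141, -0.0, 1.706]
wrist_force: [0.2, -1.0, -1.5]
finger_gap: 15.5
finger_force: 40.0
```

```bash
python3 st.py; python3 go.py 543.4 -102 100 97.8; python3 - <<'E'
from h import *
import bf
s=manip.read_state();p=s["eef_pos"]
c=cam("scene"); b=pix(c,[p[0],p[1],60])
print("crop origin",int(b[0])-50,int(b[1])-38); im=c["img"].copy()
cv2.imwrite("pics/s5.png",cv2.resize(im[int(b[1])-38:int(b[1])+37,int(b[0])-50:int(b[0])+50],(800,600)))
for z in (24,): print([np.round(pix(c,[*bf.W(x,y),z]),1).tolist() for x,y in((-14,-131),(14,-131),(14,-81),(-14,-81))])
E
```

```text
board xy [  -0.4 -106.3] z 107.7 yawrel 90.0 Fboard 0.0 -1.0 fz -1.5 t 27.075
now [ 543.  -102.2  107.7] [-179.97   -0.     97.77] F [ 0.2 -1.  -1.5] gap 15.5 t 27.075
turn -0.0006 then shift [0.0001 0.0004 0.0077]
crop origin 257 150
[[313.9, 204.8], [317.7, 200.0], [300.3, 196.0], [296.2, 200.7]]
```

View pics/s5.png

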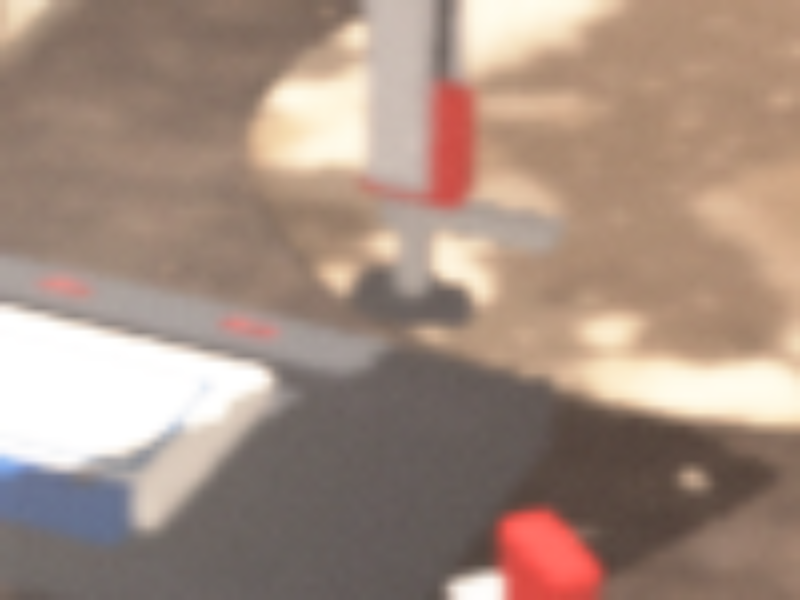

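>>> {"method": "arm_command", "body": {
  "plan": [
    [-1, 0, 0.0004, 0.02, 0],
    [-1, 0, 0, 0.015, 0],
    [-1, 0, 0, 0.003, 0],
    [-1, 0, 0, 0.003, 0],
    [-1, 0, 0, 0, 0]
  ]
}}

```text
clock: 27.75
eef_pos: [543.8, -101.9, 67.2]
eef_rot: [3.141, 0.0, 1.706]
wrist_force: [-0.4, 0.1, -1.4]
finger_gap: 15.6
finger_force: 40.0
```

>>> {"method": "arm_command", "body": {
  "plan": [
    [-1, 0, 0, 0.002, 0],
    [-1, 0, 0, 0.002, 0],
    [-1, 0, 0, 0, 0]
  ]
}}

```text
clock: 28.12
eef_pos: [543.6, -101.7, 62.8]
eef_rot: [-3.141, -0.0, 1.706]
wrist_force: [0.7, 0.6, -1.2]
finger_gap: 15.5
finger_force: 40.0
```

```bash
python3 st.py
```

```text
board xy [   0.2 -105.9] z 62.8 yawrel 90.0 Fboard 0.7 0.5 fz -1.2 t 28.125
```

>>> {"method": "arm_command", "body": {
  "plan": [
    [-1, 0, 0, 0.004, 0],
    [-1, 0, 0, 0.003, 0],
    [-1, 0, 0, 0.0015, 0],
    [-1, 0, 0, 0, 0],
    [-1, 0.01, 0, 0, 0],
    [-1, 0.01, 0, 0, 0],
    [-1, 0.01, 0, 0, 0],
    [-1, 0, 0, 0, 0]
  ]
}}

```text
clock: 29.12
eef_pos: [539.6, -71.2, 54.5]
eef_rot: [3.142, -0.0, 1.707]
wrist_force: [-0.3, 0.2, -1.3]
finger_gap: 15.6
finger_force: 40.0
```

```bash
python3 st.py
```

```text
board xy [  0.3 -75.1] z 54.5 yawrel 90.06 Fboard -0.2 0.3 fz -1.3 t 29.125
```

>>> {"method": "arm_command", "body": {
  "plan": [
    [-1, 0.015, 0, 0, 0],
    [-1, 0.015, 0, 0, 0],
    [-1, 0.015, 0, 0, 0],
    [-1, 0.015, 0, 0, 0],
    [-1, 0.015, 0, 0, 0],
    [-1, 0.015, 0, 0, 0],
    [-1, 0, 0, 0, 0]
  ]
}}

```text
clock: 30.0
eef_pos: [527.4, 18.1, 54.5]
eef_rot: [-3.142, -0.0, 1.708]
wrist_force: [-1.1, 0.5, -0.9]
finger_gap: 15.7
finger_force: 40.0
```

```bash
python3 st.py
```

```text
board xy [ 0.3 15. ] z 54.5 yawrel 90.07 Fboard -1.0 0.6 fz -0.9 t 30.0
```

>>> {"method": "arm_command", "body": {
  "plan": [
    [-1, 0.015, 0, 0, 0],
    [-1, 0.015, 0, 0, 0],
    [-1, 0.015, 0, 0, 0],
    [-1, 0.015, 0, 0, 0],
    [-1, 0.015, 0, 0, 0],
    [-1, 0.015, 0, 0, 0],
    [-1, 0.001, 0, 0, 0],
    [-1, 0, 0, 0, 0]
  ]
}}

```text
clock: 31.0
eef_pos: [515.2, 107.2, 54.4]
eef_rot: [-3.142, 0.0, 1.706]
wrist_force: [-0.2, 1.0, -2.1]
finger_gap: 15.6
finger_force: 40.0
```

```bash
python3 st.py
```

```text
board xy [  0.3 104.9] z 54.4 yawrel 90.0 Fboard -0.1 1.0 fz -2.1 t 31.0
```

>>> {"method": "arm_command", "body": {
  "plan": [
    [-1, 0.001, 0, 0, 0.12],
    [-1, 0, 0, 0, 0.15],
    [-1, 0, 0, 0, 0.15],
    [-1, 0, 0, 0, 0.15],
    [-1, 0, 0, 0, 0]
  ]
}}

```text
clock: 31.62
eef_pos: [515.1, 107.8, 54.5]
eef_rot: [3.142, 0.0, 1.137]
wrist_force: [0.9, 0.3, -1.7]
finger_gap: 16.1
finger_force: 40.0
```

>>> {"method": "arm_command", "body": {
  "plan": [
    [-1, 0, 0, 0, 0.167],
    [-1, 0, 0, 0, 0.167],
    [-1, 0, 0, 0, 0.167],
    [-1, 0, 0, 0, 0.167],
    [-1, 0, 0, 0, 0.167],
    [-1, 0, 0, 0, 0.166],
    [-1, 0, 0, 0, 0],
    [-1, 0, 0, 0, 0]
  ]
}}

```text
clock: 32.62
eef_pos: [515.0, 108.2, 54.4]
eef_rot: [3.142, 0.0, 0.141]
wrist_force: [0.3, -0.0, -1.4]
finger_gap: 15.6
finger_force: 40.0
```

```bash
python3 st.py
```

```text
board xy [  0.3 105.9] z 54.4 yawrel 0.28 Fboard 0.3 -0.1 fz -1.4 t 32.625
```

>>> {"method": "arm_command", "body": {
  "plan": [
    [-1, 0, 0, 0.0012, 0],
    [-1, 0, 0, 0, 0],
    [-0.4, 0, 0, 0, 0],
    [-0.4, 0, 0, 0, 0],
    [-0.4, 0, 0, 0, 0],
    [-0.4, 0, 0, -0.03, 0],
    [-0.4, 0, 0, -0.04, 0],
    [-0.2, 0, 0, -0.05, 0],
    [0, 0, 0, 0, 0]
  ]
}}

```text
clock: 33.75
eef_pos: [516.5, 108.5, 176.8]
eef_rot: [-3.142, -0.006, 0.135]
wrist_force: [0.7, 0.3, -0.1]
finger_gap: 44.2
finger_force: 0.0
```

```bash
python3 go.py 408.7 -223.5 130 53
```

```text
now [516.5 108.5 176.8] [-180.     -0.37    7.76] F [ 0.7  0.3 -0.1] gap 44.2 t 33.75
turn -0.7896 then shift [-0.33    0.1137  0.0468]
```

>>> {"method": "arm_command", "body": {
  "plan": [
    [0, 0, 0, 0, -0.158],
    [0, 0, 0, 0, -0.158],
    [0, 0, 0, 0, -0.158],
    [0, 0, 0, 0, -0.158],
    [0, 0, 0, 0, -0.158],
    [0, -0.0367, 0.0126, 0, 0],
    [0, -0.0367, 0.0126, 0, 0],
    [0, -0.0367, 0.0126, 0, 0],
    [0, -0.0367, 0.0126, 0, 0],
    [0, -0.0367, 0.0126, 0, 0],
    [0, -0.0367, 0.0126, 0, 0],
    [0, -0.0367, 0.0126, 0, 0],
    [0, -0.0367, 0.0126, 0, 0],
    [0, -0.0364, 0.0129, 0, 0],
    [0, 0, 0, 0.025, 0],
    [0, 0, 0, 0.02, 0],
    [0, 0, 0, 0, 0],
    [0, 0, 0, 0, 0]
  ]
}}

```text
clock: 36.0
eef_pos: [407.5, -223.7, 128.6]
eef_rot: [3.141, -0.0, 0.926]
wrist_force: [0.3, -0.6, -0.2]
finger_gap: 46.5
finger_force: 0.0
```

```bash
python3 chk.py 408.7 -223.5 53 0; python3 - <<'E'
from h import *
import m2
c=cam("top"); m2.tile_board(c,"top")
c=cam("scene"); b=pix(c,[500,40,40])
cv2.imwrite("pics/s6.png",cv2.resize(c["img"][int(b[1])-75:int(b[1])+75,int(b[0])-100:int(b[0])+100],(800,600)))
E
python3 go.py 408.7 -223.5 48.3 53
```

```text
pred u 317.5 331.5 v 213.2 237.5
seen u 318.5 332.5 v 213.5 235.5
finger pred [[315.0, 199.2], [313.5, 197.5], [312.0, 195.8], [339.9, 194.6], [338.3, 193.0], [336.7, 191.3]]
row 192 from u 299 [158, 155, 153, 151, 150, 147, 139, 137, 133, 137, 155, 170, 177, 177, 187, 197, 198, 192, 175, 161, 158, 161, 166, 169, 168, 162, 159, 159, 157, 169, 186, 207, 221, 227, 225, 186, 113, 77, 97, 144, 182, 194, 192, 179, 164, 148, 145, 143, 143, 137]
mm/px 2.3
top tile [460.6  25.8] [ 95.4 204.7] 7.57
top board [483.4  -1.8] [164.  294.9] 7.73
now [ 407.6 -223.8  128.9] [179.94  -0.    53.03] F [ 0.1 -0.6  0.5] gap 46.8 t 36.15
turn 0.0005 then shift [0.0009 0.0007 0.0806]
```

View pics/s6.png

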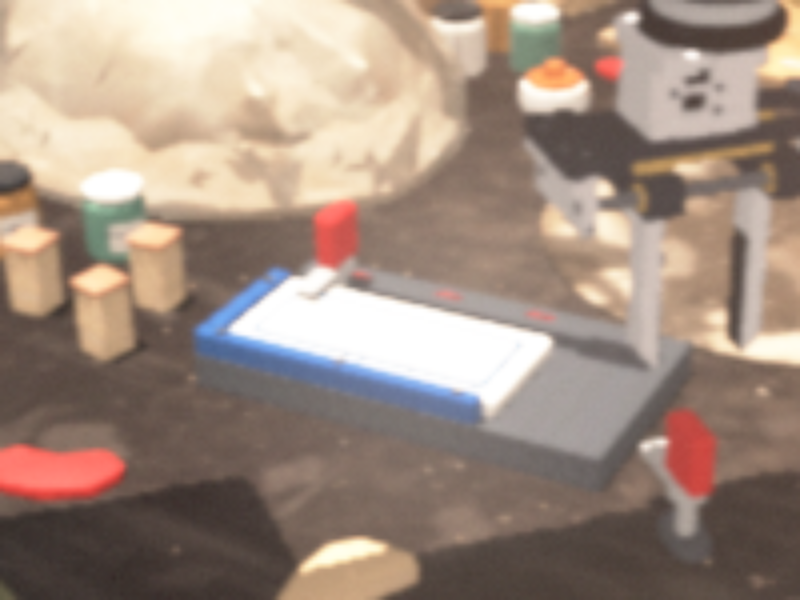

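>>> {"method": "arm_command", "body": {
  "plan": [
    [0, 0.0005, 0.0007, 0.035, 0],
    [0, 0, 0, 0.035, 0],
    [0, 0, 0, 0.0106, 0],
    [0, 0, 0, 0, 0],
    [-1, 0, 0, 0, 0],
    [-1, 0, 0, 0, 0],
    [-1, 0, 0, 0, 0],
    [-1, 0, 0, 0, 0],
    [-1, 0, 0, 0, 0],
    [-1, 0, 0, -0.03, 0],
    [-1, 0, 0, -0.03, 0],
    [-1, 0, 0, 0, -0.156],
    [-1, 0, 0, 0, -0.156],
    [-1, 0, 0, 0, -0.156],
    [-1, 0, 0, 0, -0.156],
    [-1, 0, 0, 0, -0.157],
    [-1, 0, 0, 0, 0]
  ]
}}

```text
clock: 38.28
eef_pos: [408.0, -223.6, 107.4]
eef_rot: [-3.141, -0.0, 1.705]
wrist_force: [-0.2, 0.8, -1.3]
finger_gap: 15.8
finger_force: 40.0
```

```bash
python3 gob.py 0.2 -106 108 90
```

```text
now [ 408.  -223.6  107.4] [-1.7997e+02 -2.0000e-02  9.7710e+01] F [-0.2  0.8 -1.3] gap 15.8 t 38.275
turn -0.001 then shift [ 0.1024  0.1509 -0.0006]
```

>>> {"method": "arm_command", "body": {
  "plan": [
    [-1, 0.0205, 0.0302, 0, -0.001],
    [-1, 0.0205, 0.0302, 0, 0],
    [-1, 0.0205, 0.0302, 0, 0],
    [-1, 0.0205, 0.0302, 0, 0],
    [-1, 0.0205, 0.0302, 0, 0],
    [-1, 0, 0, 0, 0],
    [-1, 0, 0, 0.02, 0],
    [-1, 0, 0, 0.013, 0],
    [-1, 0, 0, 0.003, 0],
    [-1, 0, 0, 0.003, 0],
    [-1, 0, 0, 0, 0]
  ]
}}

```text
clock: 39.65
eef_pos: [543.9, -101.8, 68.9]
eef_rot: [3.141, 0.0, 1.707]
wrist_force: [-0.1, 1.0, -0.9]
finger_gap: 15.6
finger_force: 40.0
```

>>> {"method": "arm_command", "body": {
  "plan": [
    [-1, 0, 0, 0.002, 0],
    [-1, 0, 0, 0.002, 0],
    [-1, 0, 0, 0, 0]
  ]
}}

```text
clock: 40.02
eef_pos: [543.8, -101.6, 64.5]
eef_rot: [-3.141, -0.0, 1.707]
wrist_force: [-0.1, 0.4, -1.1]
finger_gap: 16.0
finger_force: 40.0
```

```bash
python3 st.py
```

```text
board xy [   0.4 -105.9] z 64.5 yawrel 90.05 Fboard -0.1 0.4 fz -1.1 t 40.025
```

>>> {"method": "arm_command", "body": {
  "plan": [
    [-1, 0, 0, 0.004, 0],
    [-1, 0, 0, 0.004, 0],
    [-1, 0, 0, 0.002, 0],
    [-1, 0, 0, 0, 0],
    [-1, 0.01, 0, 0, 0],
    [-1, 0.01, 0, 0, 0],
    [-1, 0.01, 0, 0, 0],
    [-1, 0, 0, 0, 0]
  ]
}}

```text
clock: 41.02
eef_pos: [539.7, -71.1, 54.8]
eef_rot: [3.142, -0.0, 1.708]
wrist_force: [-0.2, 0.9, -2.0]
finger_gap: 15.8
finger_force: 40.0
```

>>> {"method": "arm_command", "body": {
  "plan": [
    [-1, 0.015, 0, 0, 0],
    [-1, 0.015, 0, 0, 0],
    [-1, 0.015, 0, 0, 0],
    [-1, 0.015, 0, 0, 0],
    [-1, 0.015, 0, 0, 0],
    [-1, 0.015, 0, 0, 0],
    [-1, 0.015, 0, 0, 0],
    [-1, 0.005, 0, 0, 0],
    [-1, 0, 0, 0, 0]
  ]
}}

```text
clock: 42.15
eef_pos: [524.8, 37.3, 54.7]
eef_rot: [3.142, 0.0, 1.708]
wrist_force: [0.8, -1.3, -1.4]
finger_gap: 15.5
finger_force: 40.0
```

```bash
python3 st.py
```

```text
board xy [ 0.4 34.3] z 54.7 yawrel 90.08 Fboard 0.6 -1.4 fz -1.4 t 42.15
```

>>> {"method": "arm_command", "body": {
  "plan": [
    [-1, 0, 0, 0, -0.12],
    [-1, 0, 0, 0, -0.15],
    [-1, 0, 0, 0, -0.15],
    [-1, 0, 0, 0, -0.15],
    [-1, 0, 0, 0, 0]
  ]
}}

```text
clock: 42.78
eef_pos: [524.9, 36.6, 54.6]
eef_rot: [3.142, 0.0, 2.276]
wrist_force: [-0.6, 0.3, -1.4]
finger_gap: 16.1
finger_force: 40.0
```

>>> {"method": "arm_command", "body": {
  "plan": [
    [-1, 0, 0, 0, -0.167],
    [-1, 0, 0, 0, -0.167],
    [-1, 0, 0, 0, -0.167],
    [-1, 0, 0, 0, -0.167],
    [-1, 0, 0, 0, -0.167],
    [-1, 0, 0, 0, -0.165],
    [-1, 0, 0, 0, 0],
    [-1, 0, 0, 0, 0]
  ]
}}

```text
clock: 43.78
eef_pos: [524.8, 36.9, 54.6]
eef_rot: [3.142, -0.0, -3.011]
wrist_force: [-0.4, 0.1, -2.1]
finger_gap: 15.9
finger_force: 40.0
```

```bash
python3 st.py
```

```text
board xy [ 0.3 34. ] z 54.6 yawrel -180.31 Fboard -0.4 0.1 fz -2.1 t 43.775
```

>>> {"method": "arm_command", "body": {
  "plan": [
    [-1, 0, 0, 0.0012, -0.005],
    [-1, 0, 0, 0, 0],
    [-0.4, 0, 0, 0, 0],
    [-0.4, 0, 0, 0, 0],
    [-0.4, 0, 0, 0, 0],
    [-0.4, 0, 0, -0.03, 0],
    [-0.4, 0, 0, -0.04, 0],
    [-0.2, 0, 0, -0.05, 0],
    [0, 0, 0, 0, 0]
  ]
}}

```text
clock: 44.9
eef_pos: [526.3, 37.1, 177.1]
eef_rot: [-3.141, 0.006, -3.001]
wrist_force: [0.3, -0.9, 0.6]
finger_gap: 44.2
finger_force: 0.0
```

```bash
python3 go.py 438.1 -356.5 130 68.5
```

```text
now [526.3  37.1 177.1] [-179.95    0.37 -171.94] F [ 0.3 -0.9  0.6] gap 44.2 t 44.9
turn 2.0867 then shift [-0.3985  0.0622  0.0471]
```

>>> {"method": "arm_command", "body": {
  "plan": [
    [0, 0, 0, 0, 0.174],
    [0, 0, 0, 0, 0.174],
    [0, 0, 0, 0, 0.174],
    [0, 0, 0, 0, 0.174],
    [0, 0, 0, 0, 0.174],
    [0, 0, 0, 0, 0.174],
    [0, 0, 0, 0, 0.174],
    [0, 0, 0, 0, 0.174],
    [0, 0, 0, 0, 0.174],
    [0, 0, 0, 0, 0.174],
    [0, 0, 0, 0, 0.174],
    [0, 0, 0, 0, 0.173],
    [0, 0, 0, 0, 0]
  ]
}}

```text
clock: 46.52
eef_pos: [524.5, 37.0, 172.5]
eef_rot: [-3.14, 0.0, 1.196]
wrist_force: [0.5, -0.7, 0.2]
finger_gap: 47.1
finger_force: 0.0
```

>>> {"method": "arm_command", "body": {
  "plan": [
    [0, -0.0398, 0.0062, 0, 0],
    [0, -0.0398, 0.0062, 0, 0],
    [0, -0.0398, 0.0062, 0, 0],
    [0, -0.0398, 0.0062, 0, 0],
    [0, -0.0398, 0.0062, 0, 0],
    [0, -0.0398, 0.0062, 0, 0],
    [0, -0.0398, 0.0062, 0, 0],
    [0, -0.0398, 0.0062, 0, 0],
    [0, -0.0398, 0.0062, 0, 0],
    [0, -0.0398, 0.0062, 0, 0],
    [0, 0, 0, 0.025, 0],
    [0, 0, 0, 0.02, 0],
    [0, 0, 0, 0, 0],
    [0, 0, 0, 0, 0]
  ]
}}

```text
clock: 48.28
eef_pos: [436.8, -356.1, 129.1]
eef_rot: [3.141, 0.0, 1.197]
wrist_force: [-0.4, 0.1, 0.0]
finger_gap: 46.8
finger_force: 0.0
```

```bash
python3 chk.py 438.1 -356.5 68.5 0; python3 - <<'E'
from h import *
import m2
m2.tile_board(cam("scene"),"scene")
c=cam("scene"); b=pix(c,[500,40,40])
cv2.imwrite("pics/s7.png",cv2.resize(c["img"][int(b[1])-60:int(b[1])+60,int(b[0])-80:int(b[0])+80],(640,480)))
E
python3 go.py 438.1 -356.5 48.3 68.5
```

```text
pred u 375.7 395.5 v 225.0 250.4
seen u 377.5 396.5 v 225.5 249.5
finger pred [[382.2, 212.2], [379.3, 210.5], [376.4, 208.9], [402.0, 203.8], [399.0, 202.2], [396.1, 200.7]]
row 202 from u 360 [174, 159, 154, 148, 146, 152, 165, 183, 199, 209, 212, 215, 212, 208, 197, 186, 186, 186, 186, 186, 186, 189, 193, 193, 191, 180, 172, 173, 170, 164, 156, 144, 133, 120, 101, 76, 68, 68, 70, 73, 103, 152, 185, 187, 159, 116, 91, 84, 83, 84]
mm/px 2.26
scene tile [471.8  26.9] [118.7 217. ] 2.43
scene board [476.7   3.8] [189.4 321.6] 8.24
now [ 436.8 -356.1  129.3] [1.7993e+02 3.0000e-02 6.8540e+01] F [-0.4  0.5 -0.9] gap 46.9 t 48.425
turn 0.0008 then shift [0.0001 0.0013 0.081 ]
```

View pics/s7.png

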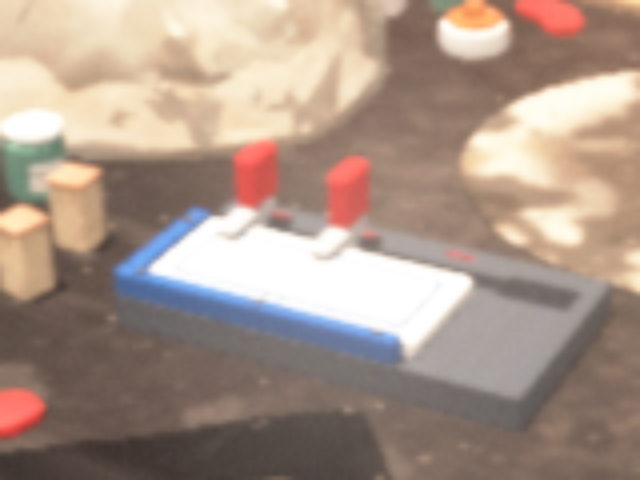

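>>> {"method": "arm_command", "body": {
  "plan": [
    [0, -0.001, 0.0013, 0.035, 0],
    [0, 0, 0, 0.035, 0],
    [0, 0, 0, 0.011, 0],
    [0, 0, 0, 0, 0],
    [-1, 0, 0, 0, 0],
    [-1, 0, 0, 0, 0],
    [-1, 0, 0, 0, 0],
    [-1, 0, 0, 0, 0],
    [-1, 0, 0, 0, 0],
    [-1, 0, 0, -0.03, 0],
    [-1, 0, 0, -0.03, 0],
    [-1, 0, 0, 0, -0.17],
    [-1, 0, 0, 0, -0.17],
    [-1, 0, 0, 0, -0.17],
    [-1, 0, 0, 0, 0]
  ]
}}

```text
clock: 50.3
eef_pos: [437.2, -357.3, 107.1]
eef_rot: [-3.141, -0.0, 1.704]
wrist_force: [-0.7, 1.0, -1.9]
finger_gap: 15.8
finger_force: 40.0
```

```bash
python3 gob.py 0.2 -106 108 90
```

```text
now [ 437.2 -357.3  107.1] [-1.7997e+02 -3.0000e-02  9.7640e+01] F [-0.7  1.  -1.9] gap 15.8 t 50.3
turn -0.0022 then shift [ 0.2387  0.14   -0.0009]
```

>>> {"method": "arm_command", "body": {
  "plan": [
    [-1, 0.0298, 0.0175, 0, -0.002],
    [-1, 0.0298, 0.0175, 0, 0],
    [-1, 0.0298, 0.0175, 0, 0],
    [-1, 0.0298, 0.0175, 0, 0],
    [-1, 0.0298, 0.0175, 0, 0],
    [-1, 0.0298, 0.0175, 0, 0],
    [-1, 0.0298, 0.0175, 0, 0],
    [-1, 0.0301, 0.0175, 0, 0],
    [-1, 0, 0, 0, 0],
    [-1, 0, 0, 0.02, 0],
    [-1, 0, 0, 0.013, 0],
    [-1, 0, 0, 0.003, 0],
    [-1, 0, 0, 0.003, 0],
    [-1, 0, 0, 0, 0]
  ]
}}

```text
clock: 52.05
eef_pos: [543.8, -102.0, 68.7]
eef_rot: [3.141, 0.0, 1.707]
wrist_force: [-0.4, -0.3, -2.0]
finger_gap: 15.8
finger_force: 40.0
```

>>> {"method": "arm_command", "body": {
  "plan": [
    [-1, 0, 0, 0.002, 0],
    [-1, 0, 0, 0.002, 0],
    [-1, 0, 0, 0, 0]
  ]
}}

```text
clock: 52.42
eef_pos: [543.6, -101.8, 64.3]
eef_rot: [-3.141, -0.0, 1.707]
wrist_force: [-0.8, 0.4, -1.9]
finger_gap: 15.8
finger_force: 40.0
```

```bash
python3 st.py
```

```text
board xy [   0.2 -106. ] z 64.3 yawrel 90.05 Fboard -0.7 0.5 fz -1.9 t 52.425
```

Slide to bay1 (y −38): 68 mm.

>>> {"method": "arm_command", "body": {
  "plan": [
    [-1, 0, 0, 0.004, 0],
    [-1, 0, 0, 0.004, 0],
    [-1, 0, 0, 0.0017, 0],
    [-1, 0, 0, 0, 0],
    [-1, 0.01, 0, 0, 0],
    [-1, 0.01, 0, 0, 0],
    [-1, 0.01, 0, 0, 0],
    [-1, 0.013, 0, 0, 0],
    [-1, 0.013, 0, 0, 0],
    [-1, 0.012, 0, 0, 0],
    [-1, 0, 0, 0, 0],
    [-1, 0, 0, 0, 0]
  ]
}}

```text
clock: 53.92
eef_pos: [534.5, -34.6, 54.8]
eef_rot: [3.141, 0.0, 1.707]
wrist_force: [1.0, 0.3, -1.3]
finger_gap: 16.1
finger_force: 40.0
```

>>> {"method": "arm_command", "body": {
  "plan": [
    [-1, 0, 0, 0, -0.12],
    [-1, 0, 0, 0, -0.15],
    [-1, 0, 0, 0, -0.15],
    [-1, 0, 0, 0, -0.15],
    [-1, 0, 0, 0, 0]
  ]
}}

```text
clock: 54.55
eef_pos: [534.4, -34.9, 54.7]
eef_rot: [-3.142, 0.0, 2.276]
wrist_force: [0.7, 0.4, -1.8]
finger_gap: 16.0
finger_force: 40.0
```

>>> {"method": "arm_command", "body": {
  "plan": [
    [-1, 0, 0, 0, -0.167],
    [-1, 0, 0, 0, -0.167],
    [-1, 0, 0, 0, -0.167],
    [-1, 0, 0, 0, -0.167],
    [-1, 0, 0, 0, -0.167],
    [-1, 0, 0, 0, -0.167],
    [-1, 0, 0, 0, 0],
    [-1, 0, 0, 0, 0]
  ]
}}

```text
clock: 55.55
eef_pos: [534.4, -34.6, 54.7]
eef_rot: [-3.142, -0.0, -3.009]
wrist_force: [0.3, 0.0, -1.9]
finger_gap: 15.8
finger_force: 40.0
```

```bash
python3 st.py
```

```text
board xy [  0.1 -38.2] z 54.7 yawrel -180.2 Fboard 0.3 -0.0 fz -1.9 t 55.55
```

>>> {"method": "arm_command", "body": {
  "plan": [
    [-1, 0, 0, 0.0012, -0.003],
    [-1, 0, 0, 0, 0],
    [-0.4, 0, 0, 0, 0],
    [-0.4, 0, 0, 0, 0],
    [-0.4, 0, 0, 0, 0],
    [-0.4, 0, 0, -0.03, 0],
    [-0.4, 0, 0, -0.04, 0],
    [-0.4, 0, 0, -0.06, 0],
    [-0.4, 0, 0.05, -0.05, 0],
    [-0.4, 0, 0.05, 0, 0],
    [-0.4, 0, 0.05, 0, 0],
    [-0.4, 0, 0.05, 0, 0],
    [-0.4, 0, 0.05, 0, 0],
    [-0.4, 0, 0, 0, 0],
    [-0.4, 0, 0, 0, 0]
  ]
}}

```text
clock: 57.42
eef_pos: [500.2, 206.9, 227.7]
eef_rot: [-3.141, -0.0, -3.001]
wrist_force: [0.7, -0.2, 0.8]
finger_gap: 27.9
finger_force: 0.0
```

```bash
python3 st.py; python3 clamps.py; python3 - <<'E'
from h import *
f=lambda c,p,h,w,s:cv2.resize(c["img"][int(p[1])-h:int(p[1])+h,int(p[0])-w:int(p[0])+w],s,interpolation=cv2.INTER_CUBIC)
a=np.load("scene1.npy",allow_pickle=True).item(); b=np.load("top1.npy",allow_pickle=True).item()
cv2.imwrite("pics/s8.png",np.hstack([f(a,pix(a,[480,40,40]),75,60,(400,500)),f(b,pix(b,[480,10,40]),50,40,(400,500))]))
E
```

```text
board xy [ -1.1 205.7] z 227.7 yawrel -179.7 Fboard 0.7 -0.3 fz 0.8 t 57.425
top tile [465.1  -7.4] [ 98.2 137.7] 9.47
top board [483.5  -2.6] [163.9 293.1] 7.75
stamp [[550. 560. 561.]
 [551. 556. 564.]
 [553. 561. 565.]]
```

View pics/s8.png

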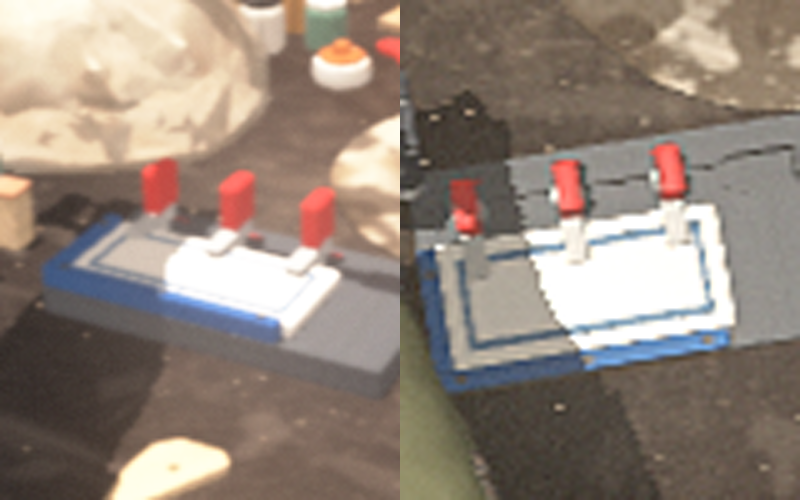

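>>> {"method": "arm_command", "body": {
  "plan": [
    [-0.4, 0, -0.05, 0, 0],
    [-0.4, 0, -0.05, 0, 0],
    [-0.4, 0, -0.05, 0, 0],
    [-0.4, 0, -0.05, 0, 0],
    [-0.4, 0, -0.05, 0, 0],
    [-0.4, 0, -0.05, 0, 0],
    [-0.4, 0, -0.05, 0, 0],
    [-0.4, 0, -0.05, 0, 0],
    [-0.4, 0, -0.05, 0, 0],
    [-0.4, 0, 0, 0, 0],
    [-0.4, 0, 0, 0, 0]
  ]
}}

```text
clock: 58.9
eef_pos: [562.8, -238.5, 227.6]
eef_rot: [3.141, -0.0, -3.002]
wrist_force: [0.7, 0.8, 0.1]
finger_gap: 28.4
finger_force: 0.0
```

```bash
cat > fin.py <<'E'
from meas import *
import bf
Oc=np.array([528.0,0.8])   # board origin as the top camera sees it
c=cam("top"); w=cloud(c); hsv=cv2.cvtColor(c["img"],cv2.COLOR_BGR2HSV); H,S,V=[hsv[...,i].astype(int) for i in range(3)]
B=lambda p:np.stack([(p-Oc)@bf.ex,(p-Oc)@bf.ey],-1)
wh=(V>205)&(S<40)&(abs(w[...,0]-460)<90)&(abs(w[...,1]-25)<140)
wh=max(blobs(wh,50),key=lambda b:b.sum()); wh=cv2.morphologyEx(wh.astype(np.uint8),cv2.MORPH_CLOSE,np.ones((5,5)))
e=B(edge(c,wh,36))
for t,ax,lim,fn in(("-x edge",0,(-40,110),min),("-y edge",1,(-100,-30),min),("+y edge",1,(-100,-30),max)):
    o=1-ax; q=[]
    for a in np.linspace(*lim,6): q.append(fn(e[abs(e[:,o]-a)<6][:,ax]).round(1))
    print(t,q)
red=((H<8)|(H>172))&(S>100)&(V>60)&(w[...,2]>70)&(abs(w[...,0]-520)<60)&(abs(w[...,1])<160)
for b in blobs(red,10):
    r=rect(B(edge(c,b,86))); print("grip board",r[0].round(1),np.round(r[1]),round(r[2],1))
st=(w[...,2]>45)&(H>3)&(H<20)&(w[...,2]<65)&(V>120)&(abs(w[...,0]-420)<80)&(abs(w[...,1]-260)<100)
for b in blobs(st,15): print("stamp",rect(edge(c,b,56))[0].round(1))
s=cam("scene"); p=pix(c,[480,10,40]); q=pix(s,[470,60,40])
cr=lambda c,p,h,w:cv2.resize(c["img"][int(p[1])-h:int(p[1])+h,int(p[0])-w:int(p[0])+w],(400,500),interpolation=cv2.INTER_CUBIC)
cv2.imwrite("pics/s9.png",np.hstack([cr(s,q,63,50),cr(c,p,50,40)]))
E
python3 fin.py
```

```text
-x edge [np.float64(-109.6), np.float64(-111.1), np.float64(-110.6), np.float64(-109.6), np.float64(-110.2), np.float64(-110.1)]
-y edge [np.float64(-67.8), np.float64(-67.0), np.float64(-67.9), np.float64(-68.0), np.float64(-67.2), np.float64(-67.3)]
+y edge [np.float64(136.0), np.float64(134.6), np.float64(136.0), np.float64(135.8), np.float64(135.3), np.float64(136.1)]
grip board [ -0.6 -35.2] [36. 18.] 1.9
grip board [-1.7 36.2] [40. 17.] 5.0
grip board [ -3.3 108. ] [18. 39.] 89.9
stamp [459.  233.4]
stamp [405.1 303.2]
stamp [387.2 216.7]
```

View pics/s9.png

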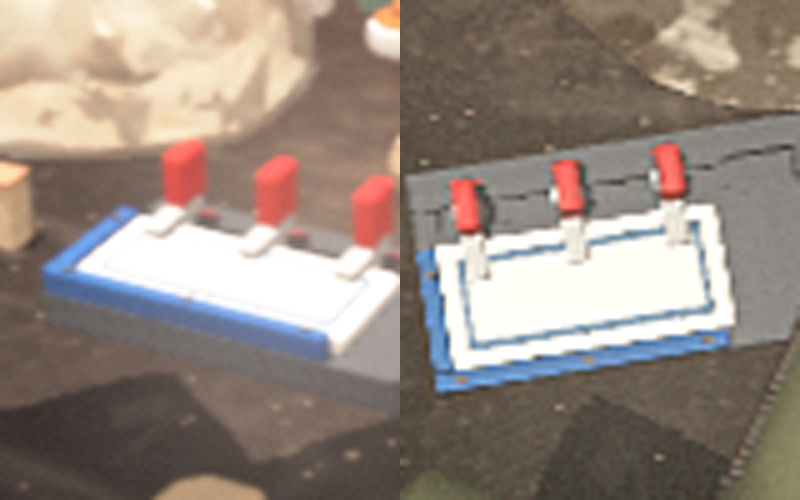

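```bash
python3 -c "
from cell import ticket; print(ticket.sign_off())"
```

```text
the job is handed in; nothing more can be done
None
```

The job is handed in. In the last camera check the tile was square against both fences and all three clamp bolts were turned in bays 1–3 with their toes over it. The stamp is standing on the table clear of the board, and I saw no knock to the tile during the run.

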